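# Load slide cases lid-up into a scanner's gravity chute

## Robot

A 6-joint arm with a two-finger parallel gripper is mounted at the origin on the work surface. World frame = base frame: x ahead of the robot, y to its left, z up, the work surface at z = 0. Lengths are in m, angles in degrees, forces in N, time in s.
With the tool pointing down it reaches from about 0.3 to 0.75 m from the base axis. Payload 8.5 kg.
Tool frame: the origin (TCP) lies midway between the tips of the shut fingers; the grasp point (between the pads) lies 19 mm behind it; z points along the fingers, y is the direction in which the jaws open and shut (so a half turn about z gives the same grasp; the last joint's range is limited). The gripper opens to 85 mm and grips with 20 to 120 N. Pads are 22 mm wide; open, the fingers measure 114 mm over their backs; the gripper's body (76 mm by 85 mm) begins 54 mm behind the grasp point. The pads swing forward as they close: fully open they stand 13 mm farther back than shut.
Start: joints at [62.664, 21.807, 74.336, -0, 83.858, -12.336], TCP at [0.142, 0.531, 0.195] pointing down, gripper open.
Joint ranges: [-178.18, 178.18], [-50.72, 133.34], [12.68, 142.11], [-81.47, 261.47], [9.98, 163.14], [-165.26, 165.26]. Speed limits (degrees/s): [136.94, 136.94, 180, 180, 180, 180].

## Interface

Orientations are given as a 3x3 rotation matrix whose columns are the frame's x, y, z axes.
In Python, from rig import env gives the robot as it stands.
- The arm moves only by the shell command python3 -m inch 'ROWS' [FORCE]. ROWS is text: rows parted by semicolons, each of 5 numbers parted by spaces: the finger opening in mm, from 0 to 85.4, then the shift along the tool's x, y, z in mm, then the turn about the tool's z in degrees. In form: jaw dx dy dz turn; .... A call has 1 to 10 rows; each row is the pose to reach, as a shift and turn from the pose commanded when the call began, along the tool's axes at that moment; what a row does not reach only later rows make up. A row lasts 1/8 s, in which the tool goes at most 62.5 mm and 10.7 degrees, less where a joint would pass 70% of its speed; a pose out of reach is approached as far as the arm can. A call with a gripper value outside its range is refused whole. The fingers move at their own pace and stop on an object; FORCE is the grip in N (left out, the last holds). Time passes only in rows, so rows that repeat a pose let the fingers close. It gives the time, the measured TCP pose, the force and the opening at its end, in the units of the state.
- env.observe(): the state, without advancing time (a new reading comes with each control period).
- env.get_image(name): name is "scene" or "top"; returns a dict with "color" (384x512x3 uint8, blue, green, red), "range_z" (384x512 float32, m along the optical axis (not along the pixel's ray), 0 where there is no reading), "fov_y" (degrees; the focal length in pixels is half the picture's height over the tangent of half this angle, whatever the lens; pixels are square), "cx", "cy" (the principal point, pixels), "R" (3x3) and "t" (3): a world point X has camera coordinates R X + t. Camera axes: x right, y down, z forward; pixel columns grow to the right and rows downward; lengths in m; the calibration is good to about 2 mm. A picture is of the moment at which its call begins.
- env.close_job(): hands the job in, once; it reports no verdict.
The state is a dict: "time_s": time; "q": joint angles; "qvel": joint speeds; "joint_efforts": joint torques, N m; "position": TCP position; "tool_rot": TCP orientation; "ft_force": force on the tool from outside, world axes, zero at the start; "wrist_torque": the same for the moment, N m; "grip_width": finger opening in m.
Only numpy, scipy, OpenCV 4.12 (cv2) and the standard library are available. Lean on these libraries where they do the work, as an engineer would, in place of code of your own. Each camera call takes 0.05 s, during which the arm holds its last target.

## Task

Load both slide cases into the scanner's gravity chute so that each lies flat on the slope with its yellow lid up, long side across the chute: one slid fully down against the stop at the foot, the other directly behind it. Let go of them, and leave the bottle, the glass dish and the petri dishes where they are.

Things in the scene. Friction and masses are not known exactly. Their poses are not given: they have to be found in the camera images.
- case_a_center (a point): flat slide case, rigid box 110 x 70 x 28 mm, about 0.1 kg: blue base half (16 mm) with two black ribs, yellow lid half (12 mm) with green label. Starts standing on a 110 x 28 edge, 70 tall, lid facing within 115 degrees either way of world +y (the robot's left). Point: case centre. x points out of the yellow lid, y along the 110 mm, z along the 70 mm (up while it stands).
- case_b_center (a point): flat slide case, rigid box 110 x 70 x 28 mm, about 0.1 kg: blue base half (16 mm) with two black ribs, yellow lid half (12 mm) with white label. Starts standing on a 110 x 28 edge, 70 tall, lid facing within 115 degrees either way of world +y (the robot's left). Point: case centre. x points out of the yellow lid, y along the 110 mm, z along the 70 mm (up while it stands).
- chute: fixed white gravity chute, scanner intake box at its foot. Origin on the bench, on the centre line; x points level down-slope (about world +y, so the high end is on the robot's right), z up. Grey floor falls 33 degrees, 122 mm wide, from the open high end (x -53, z 133 mm) to the stop, a 32 mm high wall at the foot (x 90, z 40 mm). Side walls 6 thick, 30 high, open side frames below. Intake box x 107 to 177, 170 wide, 62 high.
- chute_load (a point): point on the floor, centre line, 100 mm up the slope from the stop: good for a case's lower long edge when laying it in, the case then falling back on the slope. From 8 mm above it to the high end (62 mm) the floor has an open 64 mm wide finger cut-out; fingers may pass through below the floor. The floor is slick (friction about 0.3): a released case slides down by itself. Axes as chute.
- chute_low_place (a point): where the lower case's centre ends: centre line, 35 mm up the slope from the stop, 14 mm off the floor. Axes as chute.
- chute_high_place (a point): where the second case's centre ends, behind the first: 105 mm up the slope from the stop, 14 mm off the floor. Axes as chute.
- reagent: amber reagent bottle, 60 mm diameter, 130 mm tall, bystander, stays where it stands; the point is the centre of its underside, z up.
- dish: open green glass staining dish, 75 x 95 x 55 mm, bystander, stays where it stands; the point is the centre of its underside, z up.
- petri: stack of petri dishes, 92 mm diameter, 30 mm tall, bystander, stays where it stands; the point is the centre of its underside, z up.

How it is judged:
By the outcome, as a careful person would: the job done as asked, in the order asked, and still so for the second after the job is handed in, with the robot touching nothing.
It also fails if it takes over 67 s, if anything falls off the work surface, if the arm or the gripper's body presses on something with over 40 N, if the wrist force passes 120 N, or if a joint passes its speed limit or range.

## Working session

There is one attempt and no reset: what is moved stays moved. The work goes in short steps, Python scripts to look and compute and a shell command to move; the robot and the scene stay as the last step left them, time stands still between calls to the robot, and variables do not carry over. Pictures are saved under pics/ and viewed, and the job is handed in when it is done.

```bash
ls; mkdir -p pics
cat > h.py <<'E'
import numpy as np,cv2
from rig import env
def cam(n):
    d=env.get_image(n); h=d["color"].shape[0]; d["f"]=h/2/np.tan(np.radians(d["fov_y"])/2)
    d["R"]=np.array(d["R"]);d["t"]=np.array(d["t"]);return d
def cloud(d):
    z=d["range_z"];v,u=np.mgrid[:z.shape[0],:z.shape[1]]
    P=np.stack([(u-d["cx"])/d["f"]*z,(v-d["cy"])/d["f"]*z,z],-1)
    return (P-d["t"])@d["R"]
def proj(d,X):
    c=d["R"]@np.array(X)+d["t"];return c[:2]/c[2]*d["f"]+[d["cx"],d["cy"]]
E
python3 - <<'E'
from h import *
for n in("scene","top"):
    d=cam(n);cv2.imwrite(f"pics/{n}0.png",d["color"]);print(n,d["f"],d["t"],(-d["R"].T@d["t"]))
    np.savez(f"{n}0.npz",**{k:v for k,v in d.items()})
s=env.observe();print({k:np.round(v,3).tolist() for k,v in s.items()})
E
```

```text
pics
scene 421.4187207624309 [ 0.49838581 -0.14122737  1.41615351] [0.91559348 0.54170484 1.06867618]
top 496.98285564929137 [-0.03054826  0.57337974  1.53172364] [ 0.34810026 -0.02989945  1.59806354]
{'time_s': 0.1, 'q': [62.664, 21.84, 74.38, -0.0, 83.858, -12.338], 'qvel': [0.031, -0.018, -0.16, 0.121, -0.031, 0.027], 'joint_efforts': [0.004, -44.922, -23.166, -0.0, 0.004, -0.0], 'position': [0.142, 0.531, 0.194], 'tool_rot': [[-0.966, 0.259, -0.001], [0.259, 0.966, -0.001], [0.0, -0.001, -1.0]], 'ft_force': [0.12, -0.533, -0.149], 'wrist_torque': [-0.027, -0.017, 0.015], 'grip_width': 0.085}
```

View pics/scene0.png

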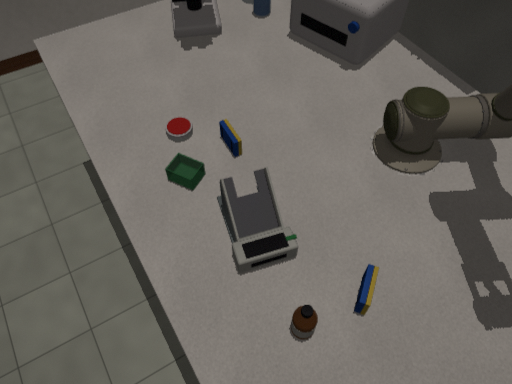

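View pics/top0.png

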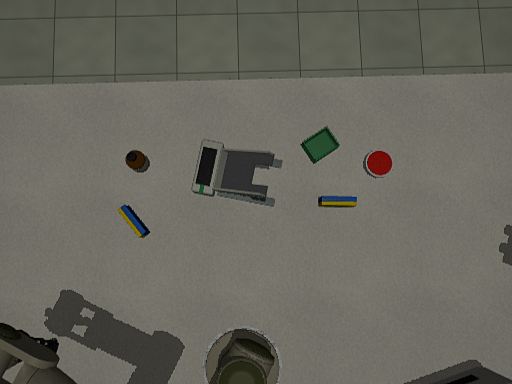

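The pictures show the chute in the middle (top view, pixels 195-280 × 140-205). One case is at the left (133,221) near the bottle, and the other is at the right (338,201) near the green dish and petri stack. Next I'll measure them.

Run:
```python
from h import *
for n in("scene","top"):
    d=dict(np.load(f"{n}0.npz"));P=cloud(d);c=d["color"].astype(int);hsv=cv2.cvtColor(d["color"],cv2.COLOR_BGR2HSV)
    z=P[...,2];ok=d["range_z"]>0
    print(n,"table z",np.median(z[ok&(abs(z)<.02)]))
    H,S,V=[hsv[...,i] for i in range(3)]
    cyl=(H>18)&(H<33)&(S>150)&(V>80);blu=(H>100)&(H<130)&(S>150)&(V>50)
    for nm,m in(("yel",cyl),("blue",blu)):
        m=m&ok&(z<.12)&(z>.005)
        k,L,st,ce=cv2.connectedComponentsWithStats(m.astype(np.uint8))
        for i in range(1,k):
            if st[i,4]<15:continue
            q=P[L==i]; print(nm,st[i],ce[i].round(1),q.mean(0).round(3),"zmax",np.percentile(q[:,2],95).round(3))
            t=q[q[:,2]>.06]
            if len(t)>8:
                print("  top rect",cv2.minAreaRect((t[:,:2]*1000).astype(np.float32)),t.mean(0).round(4))
    # bystanders
    for nm,m in(("green",(H>55)&(H<90)&(S>100)),("red",((H<6)|(H>174))&(S>150)&(V>100)),("amber",(H>4)&(H<15)&(S>120))):
        m=m&ok&(z>.004)
        q=P[m]; 
        if len(q):print(nm,len(q),np.median(q,0).round(3),np.percentile(q,3,axis=0).round(3),np.percentile(q,97,axis=0).round(3))
    if n=="top":
        big=cv2.resize(d["color"][110:270,100:400],None,fx=2.6,fy=2.6,interpolation=cv2.INTER_NEAREST);cv2.imwrite("pics/topz.png",big)
    else:
        big=cv2.resize(d["color"][90:350,150:400],None,fx=2.3,fy=2.3,interpolation=cv2.INTER_CUBIC);cv2.imwrite("pics/scz.png",big)
```

```text
scene table z -0.0010273002034910778
yel [224 120  17  22  69] [232.2 130.4] [ 0.491 -0.309  0.069] zmax 0.073
  top rect ((490.845947265625, -310.66162109375), (104.4726791381836, 9.26639175415039), 87.02263641357422) [ 0.4912 -0.3088  0.069 ]
yel [366 267  12  39 158] [371.5 285.9] [0.451 0.336 0.069] zmax 0.072
  top rect ((449.7144470214844, 334.2967224121094), (108.97029876708984, 9.784628868103027), 37.94978332519531) [0.4514 0.3355 0.0687]
blue [220 121  18  23 112] [228.1 131.9] [ 0.506 -0.31   0.068] zmax 0.072
  top rect ((505.2072448730469, -310.32281494140625), (106.73945617675781, 14.68545150756836), 87.4389877319336) [ 0.5056 -0.3105  0.0685]
blue [359 265  15  39 239] [365.8 284.2] [0.461 0.325 0.069] zmax 0.072
  top rect ((458.82196044921875, 323.90142822265625), (106.96434783935547, 14.310823440551758), 37.81040573120117) [0.4606 0.3247 0.0688]
green 704 [ 0.682 -0.257  0.032] [ 0.304 -0.532  0.005] [0.735 0.113 0.088]
red 285 [ 0.62  -0.458  0.028] [ 0.587 -0.489  0.025] [ 0.653 -0.427  0.033]
amber 377 [0.655 0.328 0.09 ] [0.624 0.295 0.073] [0.671 0.345 0.117]
to
[... 399 characters left out ...]
614013672), 37.625545501708984) [0.4522 0.332  0.0697]
blue [322 196  35   5 140] [338.9 198.5] [ 0.507 -0.315  0.07 ] zmax 0.075
  top rect ((507.6271057128906, -316.0460205078125), (107.10636138916016, 13.34850025177002), 87.90653991699219) [ 0.5065 -0.3152  0.0699]
blue [121 205  25  30 182] [133.1 219.3] [0.46  0.32  0.069] zmax 0.075
  top rect ((459.8485412597656, 320.3811950683594), (105.96392059326172, 15.316143989562988), 38.185176849365234) [0.4606 0.3207 0.0694]
green 675 [ 0.685 -0.268  0.029] [ 0.135 -0.325  0.004] [0.732 0.118 0.119]
red 453 [ 0.623 -0.459  0.03 ] [ 0.589 -0.492  0.023] [ 0.657 -0.426  0.037]
amber 141 [0.636 0.305 0.091] [0.162 0.285 0.068] [0.671 0.34  0.127]
```

Run:
```python
from h import *
# chute: fit by scanning template? print height-ish points; fit floor plane and edges
d=dict(np.load("top0.npz"));P=cloud(d);q=P[135:212,185:290].reshape(-1,3);q=q[(q[:,2]>.03)]
print(len(q))
hsv=cv2.cvtColor(d["color"],cv2.COLOR_BGR2HSV)[135:212,185:290].reshape(-1,3)
# box top: z approx 62
b=q[(abs(q[:,2]-.062)<.006)];print("box",cv2.minAreaRect((b[b[:,1]>b[:,1].max()-.09][:,:2]*1000).astype(np.float32)))
print(d["range_z"][150:200:6,200:285:6].round(3))
print((P[150:200:6,200:285:6,2]*1000).astype(int))
print((P[150:200:6,200:285:6,0]*1000).astype(int)[:,5],(P[150:200:6,200:285:6,1]*1000).astype(int)[4])
```

```text
3289
box ((616.8069458007812, 86.90718078613281), (81.5866470336914, 173.88853454589844), 79.45814514160156)
[[1.568 1.559 1.563 1.571 1.565 1.536 1.532 1.526 1.512 1.496 1.628 1.63
  1.633 1.628 1.63 ]
 [1.559 1.559 1.566 1.562 1.568 1.583 1.569 1.559 1.545 1.53  1.518 1.499
  1.49  1.625 1.623]
 [1.554 1.557 1.549 1.549 1.57  1.573 1.562 1.548 1.533 1.528 1.504 1.5
  1.49  1.61  1.621]
 [1.549 1.551 1.549 1.552 1.574 1.565 1.555 1.542 1.534 1.513 1.626 1.616
  1.62  1.625 1.625]
 [1.559 1.55  1.559 1.557 1.579 0.    1.553 1.539 1.523 1.619 1.62  1.615
  1.616 1.619 1.622]
 [1.545 1.555 1.557 1.561 1.563 1.559 1.538 1.53  1.519 1.621 1.616 1.618
  1.617 1.619 1.611]
 [1.54  1.548 1.548 1.565 1.568 1.551 1.535 1.525 1.513 1.505 1.491 1.477
  1.613 1.611 1.613]
 [1.549 1.547 1.545 1.595 1.559 1.528 1.495 1.485 1.476 1.5   1.484 1.479
  1.611 1.615 1.608]
 [1.612 1.609 1.61  1.611 1.607 1.607 1.599 1.593 1.592 1.55  1.515 1.601
  1.615 1.609 1.604]]
[[  58   68   63   56   62   91   95  100  115  130    1    0   -3    2
     0]
 [  65   65   58   62   56   42   56   66   79   94  107  125  134    2
     3]
 [  67   64   72   72   52   49   60   74   88   94  117  122  132   13
     3]
 [  69   68   69   66   45   54   64   77   85  106   -5    5    1   -3
    -3]
 [  57   66   57   59   37 1598   64   78   93   -1   -2    3    2    0
    -3]
 [  68   59   56   52   51   54   76   84   95   -5    0   -2   -1   -3
     4]
 [  70   63   62   45   43   60   75   86   98  106  120  134    0    1
     0]
 [  59   61   62   13   49   80  113  123  132  109  124  130   -1   -4
     1]
 [  -6   -3   -3   -4    0    0    7   13   14   56   91    5   -7   -1
     3]]
[664 654 634 614 348 575 556 534 525] [ 114   94   76   57   39  -29    1  -17  -36  -56  -75  -94 -114 -134
 -154]
```

View pics/topz.png

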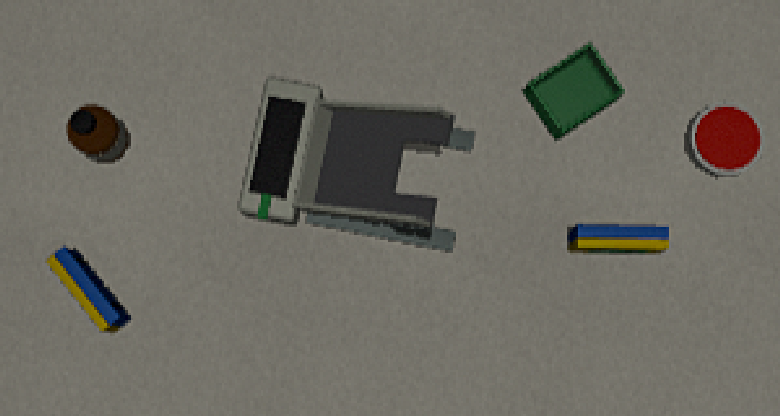

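View pics/scz.png

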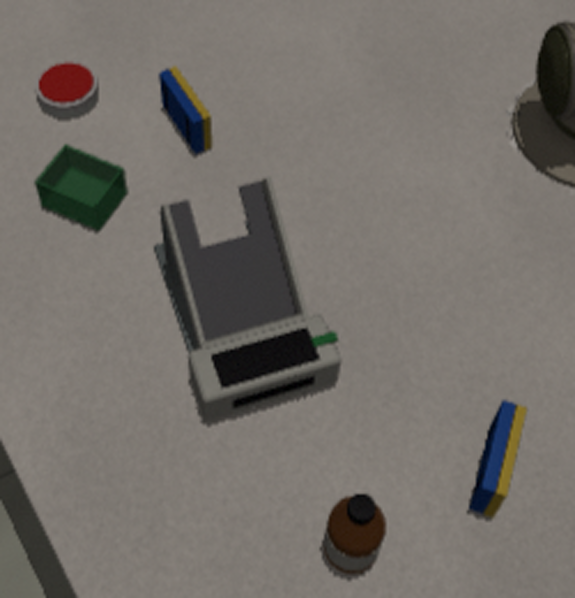

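```bash
cat > fit.py <<'E'
from h import *
from scipy.optimize import minimize
t33=np.tan(np.radians(33))
def model(lx,ly):
    h=np.zeros_like(lx); fl=40e-3+(0.090-lx)*t33
    inx=(lx>-.053)&(lx<.090); a=abs(ly)
    h=np.where(inx&(a<.061),fl,h)
    h=np.where(inx&(a<.032)&(lx<-.0006),0,h)
    wl=(lx>-.053)&(lx<.107)&(a>=.061)&(a<.067)
    h=np.where(wl,fl+.030/np.cos(np.radians(33)),h)
    h=np.where((lx>=.090)&(lx<.107)&(a<.061),.072,h)
    h=np.where((lx>=.107)&(lx<.177)&(a<.085),.062,h)
    return h
def fit(P,w=None):
    def cost(p):
        c,s=np.cos(p[2]),np.sin(p[2]);dx=P[:,0]-p[0];dy=P[:,1]-p[1]
        e=abs(P[:,2]-model(c*dx+s*dy,-s*dx+c*dy));return np.mean(np.minimum(e,.03))
    best=None
    for yaw in np.radians([70,75,80,85,90]):
        for x0 in(.58,.595,.61):
            for y0 in(-.04,-.02,0.):
              r=minimize(cost,[x0,y0,yaw],method="Nelder-Mead",options=dict(initial_simplex=np.array([[x0,y0,yaw],[x0+.012,y0,yaw],[x0,y0+.012,yaw],[x0,y0,yaw+.08]]),xatol=1e-4,fatol=1e-7))
              if best is None or r.fun<best.fun:best=r
    return best
if __name__=="__main__":
    A=[]
    for n in("top","scene"):
        d=dict(np.load(f"{n}0.npz"));P=cloud(d)[d["range_z"]>0]
        m=(P[:,0]>.47)&(P[:,0]<.74)&(P[:,1]>-.14)&(P[:,1]<.22);
        P=P[m]; b=fit(P);print(n,b.x[:2].round(4),np.degrees(b.x[2]).round(2),b.fun);A.append((P,b.x))
E
python3 fit.py
python3 - <<'E'
from h import *
# project fitted chute outline into images, later; cases
for n in("top","scene"):
    d=dict(np.load(f"{n}0.npz"));P=cloud(d)
    m=(P[...,2]>.045)&(P[...,2]<.09)
    for nm,c in(("L",(.456,.327)),("R",(.5,-.313))):
        q=P[m&(np.hypot(P[...,0]-c[0],P[...,1]-c[1])<.08)]
        q=q[q[:,2]>.062]
        mu=q[:,:2].mean(0);w,v=np.linalg.eigh(np.cov((q[:,:2]-mu).T));a=v[:,1]
        p=(q[:,:2]-mu)@a;print(n,nm,len(q),mu.round(4),np.degrees(np.arctan2(a[1],a[0])).round(1),np.ptp(p).round(4),(mu+a*(p.max()+p.min())/2).round(4),np.median(q[:,2]))
E
```

```text
top [ 0.5874 -0.0466] 76.56 0.0049155174414328194
scene [ 0.5854 -0.0455] 77.08 0.004241893399699829
top L 334 [0.4557 0.3251] -142.2 0.1106 [0.4566 0.3258] 0.06932363475520344
top R 322 [ 0.4991 -0.3137] 87.5 0.1096 [ 0.4991 -0.3144] 0.06974760716408453
scene L 476 [0.4565 0.3305] -142.1 0.1113 [0.4543 0.3288] 0.0685723471502444
scene R 236 [ 0.4995 -0.3079] 87.9 0.1115 [ 0.4994 -0.3106] 0.06856584912990493
```

```bash
cat > ov.py <<'E'
from h import *
O=np.array([.5864,-.046]);Y=np.radians(76.8)
def W(x,y,z):
    return [O[0]+np.cos(Y)*x-np.sin(Y)*y,O[1]+np.sin(Y)*x+np.cos(Y)*y,z]
def draw(d,img,off,s):
    w=.030/np.cos(np.radians(33))
    L=[]
    for y in(-.061,.061,-.067,.067):
        L.append([(-.053,y,.133+(w if abs(y)>.061 else 0)),(.09,y,.04+(w if abs(y)>.061 else 0))])
    L.append([(.107,-.085,.062),(.177,-.085,.062),(.177,.085,.062),(.107,.085,.062),(.107,-.085,.062)])
    L.append([(.09,-.061,.072),(.09,.061,.072)]);L.append([(-.053,-.032,.133),(-.0006,-.032,.0988),(-.0006,.032,.0988),(-.053,.032,.133)])
    for l in L:
        p=np.array([(proj(d,W(*a))-off+.5)*s for a in l]).round().astype(int);cv2.polylines(img,[p],False,(0,0,255),1)
if __name__=="__main__":
    for n,(u,v,w,h) in(("top",(185,125,110,90)),("scene",(190,150,130,125))):
        d=dict(np.load(f"{n}0.npz"));s=5;im=cv2.resize(d["color"][v:v+h,u:u+w],None,fx=s,fy=s,interpolation=cv2.INTER_CUBIC)
        im=cv2.convertScaleAbs(im,alpha=1.5);draw(d,im,np.array([u,v]),s);cv2.imwrite(f"pics/ov_{n}.png",im[:600])
E
python3 ov.py
```

```text
(no output)
```

View pics/ov_top.png

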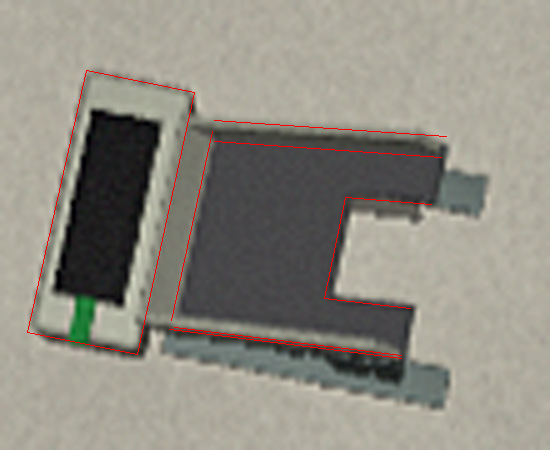

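View pics/ov_scene.png

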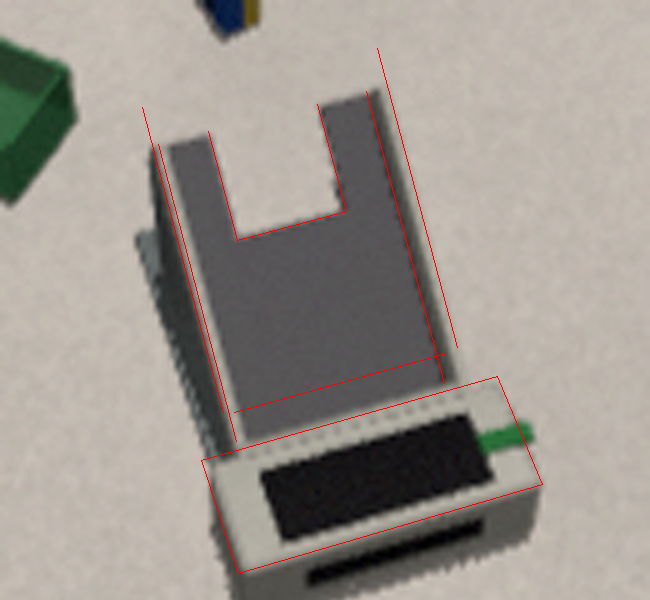

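The overlay fits to within about 2 mm, so the chute is at (0.586, -0.046) with its down-slope heading at 76.8°. I'll start with the left case.

```bash
cat >> h.py <<'E'
def go(x,y,z,hy):
    s=env.observe();R=np.array(s["tool_rot"]);p=np.array(s["position"])
    d=R.T@(np.array([x,y,z])-p)*1000
    h=np.degrees(np.arctan2(R[1,1],R[0,1]));t=-((hy-h+180)%360-180)
    print("t",s["time_s"],"pos",p.round(4),"hy",h.round(2),"F",np.round(s["ft_force"],1),"w",round(s["grip_width"],4),"q",np.round(s["q"],0),"| dx dy dz turn:",d.round(1),t.round(2))
E
python3 -c "
from h import *
go(.4555,.3273,.194,127.85)"
```

```text
t 0.1 pos [0.1422 0.531  0.194 ] hy 75.0 F [ 0.1 -0.5 -0.1] w 0.0854 q [ 63.  22.  74.  -0.  84. -12.] | dx dy dz turn: [-355.3 -115.7    0. ] -52.85
```

```bash
python3 -m inch '85 -45 -15 0 -7; 85 -90 -29 0 -14; 85 -135 -44 0 -21; 85 -180 -58 0 -28; 85 -225 -73 0 -35; 85 -270 -88 0 -42; 85 -315 -102 0 -49; 85 -355.3 -115.7 0 -52.9; 85 -355.3 -115.7 0 -52.9' 40
python3 -c "
from h import *
go(.4555,.3273,.031,127.85)"
```

```text
time_s: 1.23
position: [0.4574, 0.3259, 0.1937]
tool_rot: [[-0.791, -0.612, -0.001], [-0.612, 0.791, -0.001], [0.001, -0.0, -1.0]]
ft_force: [0.7, -0.1, -0.2]
grip_width: 0.085
t 1.225 pos [0.4574 0.3259 0.1937] hy 127.71 F [ 0.7 -0.1 -0.2] w 0.085 q [  23.   23.   72.   -0.   85. -104.] | dx dy dz turn: [  0.4   2.3 162.7] -0.14
```

```bash
python3 -m inch '85 0.4 2.3 40 0; 85 0.4 2.3 85 0; 85 0.4 2.3 125 0; 85 0.4 2.3 150 0; 85 0.4 2.3 162.5 0; 85 0.4 2.3 162.5 0; 27 0.4 2.3 162.5 0; 26 0.4 2.3 162.5 0; 20 0.4 2.3 162.5 0; 20 0.4 2.3 162.5 0' 40
python3 -m inch '20 0 0 0 0; 20 0 0 0 0; 20 0 0 -10 0; 20 0 0 -60 0; 20 0 0 -120 0; 20 0 0 -180 0; 20 0 0 -180 0'
python3 - <<'E'
from h import *
d=cam("scene");cv2.imwrite("pics/s1.png",cv2.resize(d["color"][150:384,200:512],None,fx=2.4,fy=2.4))
d2=cam("top");cv2.imwrite("pics/t1.png",cv2.resize(d2["color"][130:300,60:260],None,fx=3.5,fy=3.5))
go(.4555,.3273,.21,127.85)
E
```

```text
time_s: 2.48
position: [0.4544, 0.3292, 0.0337]
tool_rot: [[-0.789, -0.614, 0.002], [-0.614, 0.789, 0.001], [-0.002, -0.001, -1.0]]
ft_force: [-1.6, -3.2, 10.5]
grip_width: 0.0196
time_s: 3.35
position: [0.4554, 0.3299, 0.2171]
tool_rot: [[-0.789, -0.614, 0.009], [-0.614, 0.789, 0.004], [-0.01, -0.002, -1.0]]
ft_force: [0.2, 0.1, -1.1]
grip_width: 0.0201
t 3.45 pos [0.4536 0.329  0.2122] hy 127.9 F [ 0.2  0.4 -1.7] w 0.0201 q [  24.   22.   71.    0.   87. -104.] | dx dy dz turn: [-0.4 -2.5  2.2] 0.05
```

View pics/s1.png

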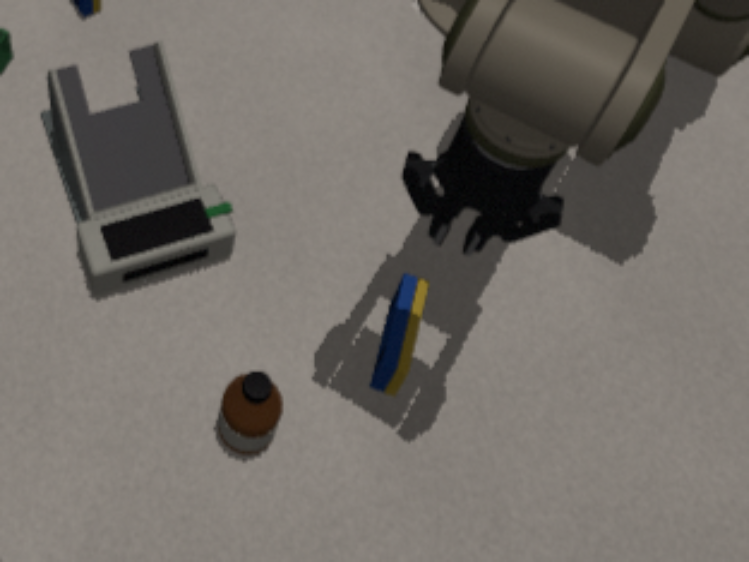

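View pics/t1.png

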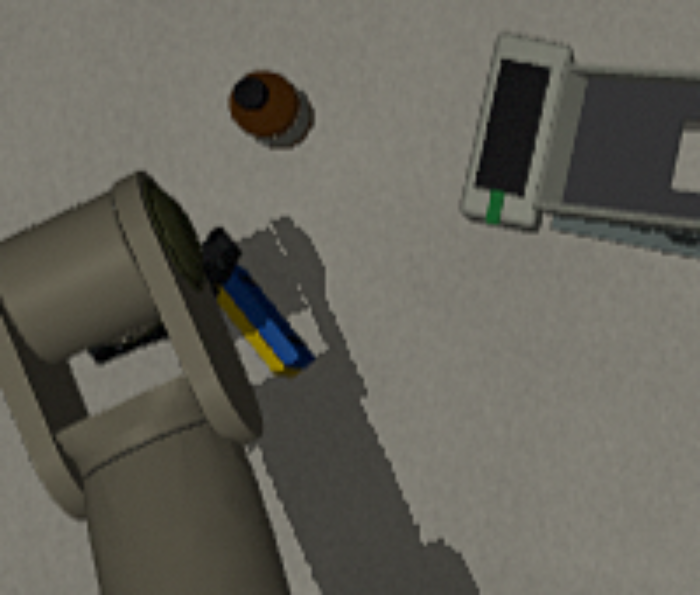

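Run:
```python
from h import *
s=env.observe()
for n in("top","scene"):
    d=cam(n);P=cloud(d);print(n,"tcp px",proj(d,s["position"]).round(1),"case top px",proj(d,[.4555,.3273,.07]).round(1))
    hsv=cv2.cvtColor(d["color"],cv2.COLOR_BGR2HSV);H,S,V=[hsv[...,i] for i in range(3)]
    for nm,m in(("yel",(H>18)&(H<33)&(S>130)),("blue",(H>100)&(H<130)&(S>130))):
        m=m&(abs(P[...,0]-.455)<.12)&(abs(P[...,1]-.33)<.12)&(P[...,2]>-.02)
        q=P[m];print(nm,len(q),q.mean(0).round(3),np.percentile(q,2,axis=0).round(3),np.percentile(q,98,axis=0).round(3))
    u,v=proj(d,[.4555,.3273,.1]).astype(int);im=d["color"][max(0,v-75):v+60,u-80:u+80];cv2.imwrite(f"pics/{n}2.png",cv2.convertScaleAbs(cv2.resize(im,None,fx=4.5,fy=4.5,interpolation=cv2.INTER_CUBIC),alpha=1.6))
```

```text
top tcp px [118.1 218.3] case top px [130.7 220.8]
yel 173 [0.451 0.308 0.191] [0.409 0.257 0.039] [0.498 0.352 0.537]
blue 253 [0.454 0.314 0.076] [0.416 0.283 0.012] [0.5   0.348 0.345]
scene tcp px [383.3 258.6] case top px [368.3 283.7]
yel 217 [0.458 0.341 0.065] [0.409 0.302 0.015] [0.494 0.371 0.073]
blue 393 [0.466 0.328 0.065] [0.418 0.289 0.006] [0.504 0.361 0.321]
```

View pics/top2.png

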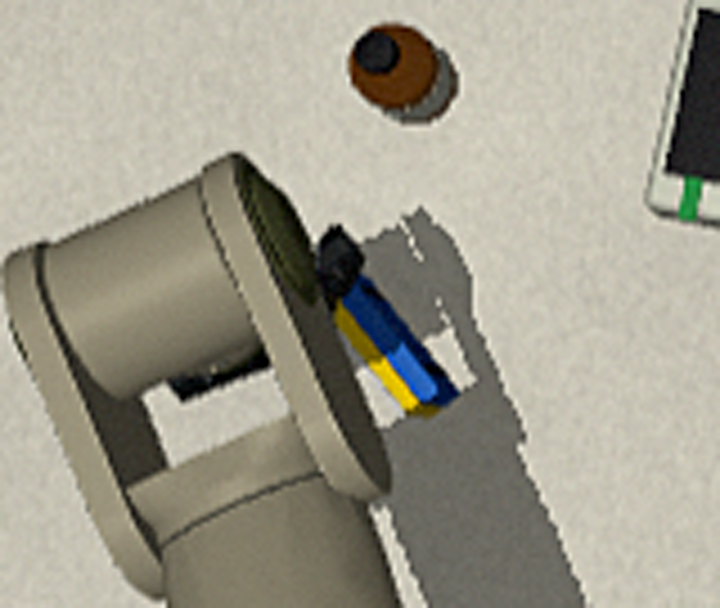

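View pics/scene2.png

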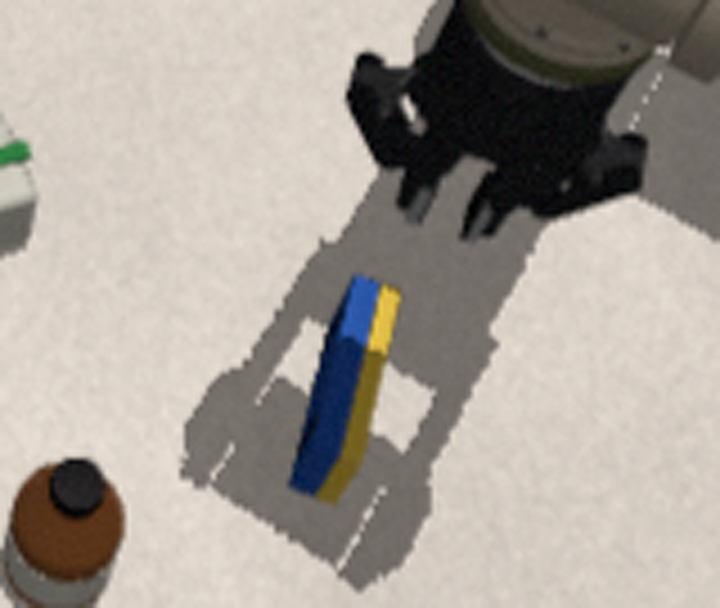

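```bash
python3 - <<'E'
from h import *
d=cam("scene");P=cloud(d)
hsv=cv2.cvtColor(d["color"],cv2.COLOR_BGR2HSV);H,S,V=[hsv[...,i] for i in range(3)]
m=(((H>18)&(H<33))|((H>100)&(H<130)))&(S>130)&(P[...,2]>.055)&(P[...,2]<.09)&(np.hypot(P[...,0]-.456,P[...,1]-.329)<.09)
q=P[m];r=cv2.minAreaRect((q[:,:2]*1000).astype(np.float32));print(len(q),r,np.percentile(q[:,2],[2,50,98]))
mu=q[:,:2].mean(0);w,v=np.linalg.eigh(np.cov((q[:,:2]-mu).T));a=v[:,1];p=(q[:,:2]-mu)@a
print(mu,np.degrees(np.arctan2(a[1],a[0])),np.ptp(p),mu+a*(p.max()+p.min())/2)
go(.4555,.3273,.21,127.85)
E
python3 -m inch '85 0 0 0 0; 85 0 0 0 0; 85 0 0 0 0; 85 0 0 0 0'
```

```text
452 ((454.2845764160156, 328.69097900390625), (111.76724243164062, 27.54990005493164), 37.90690994262695) [0.05680244 0.06847297 0.07212952]
[0.45780352 0.33040318] -142.32103671141306 0.11178622715075479 [0.45474001 0.32803723]
t 3.6 pos [0.4533 0.3288 0.2106] hy 127.9 F [-1.  -0.3 -0.4] w 0.0199 q [  24.   22.   71.    0.   87. -104.] | dx dy dz turn: [-0.8 -2.5  0.6] 0.05
time_s: 4.1
position: [0.4539, 0.3291, 0.212]
tool_rot: [[-0.789, -0.614, -0.0], [-0.614, 0.789, -0.0], [0.0, 0.0, -1.0]]
ft_force: [0.4, 0.1, -0.3]
grip_width: 0.0853
```

```bash
python3 -m inch '85 -0.4 -1 40 0; 85 -0.4 -1 90 0; 85 -0.4 -1 135 0; 85 -0.4 -1 165 0; 85 -0.4 -1 180 0; 85 -0.4 -1 180 0; 85 -0.4 -1 180 0; 85 -0.4 -1 180 0' 40
python3 -m inch '34 0 0 0 0; 34 0 0 0 0; 34 0 0 0 0; 34 0 0 0 0' 40
python3 -m inch '20 0 0 0 0; 20 0 0 0 0'
python3 - <<'E'
from h import *
d=cam("scene")
u,v=proj(d,[.4555,.3273,.1]).astype(int);im=d["color"][max(0,v-75):v+60,u-80:u+80];cv2.imwrite(f"pics/s3.png",cv2.convertScaleAbs(cv2.resize(im,None,fx=4.5,fy=4.5,interpolation=cv2.INTER_CUBIC),alpha=2.5))
E
```

```text
time_s: 5.1
position: [0.4554, 0.3288, 0.0331]
tool_rot: [[-0.789, -0.614, 0.002], [-0.614, 0.789, 0.001], [-0.002, -0.001, -1.0]]
ft_force: [0.3, -0.2, 0.4]
grip_width: 0.085
time_s: 5.6
position: [0.4548, 0.3285, 0.032]
tool_rot: [[-0.789, -0.614, -0.0], [-0.614, 0.789, -0.0], [0.0, -0.0, -1.0]]
ft_force: [0.1, 1.2, -0.2]
grip_width: 0.0341
time_s: 5.85
position: [0.4549, 0.3285, 0.0323]
tool_rot: [[-0.789, -0.614, 0.0], [-0.614, 0.789, -0.0], [-0.0, -0.0, -1.0]]
ft_force: [-0.4, -0.8, 3.8]
grip_width: 0.0246
```

View pics/s3.png

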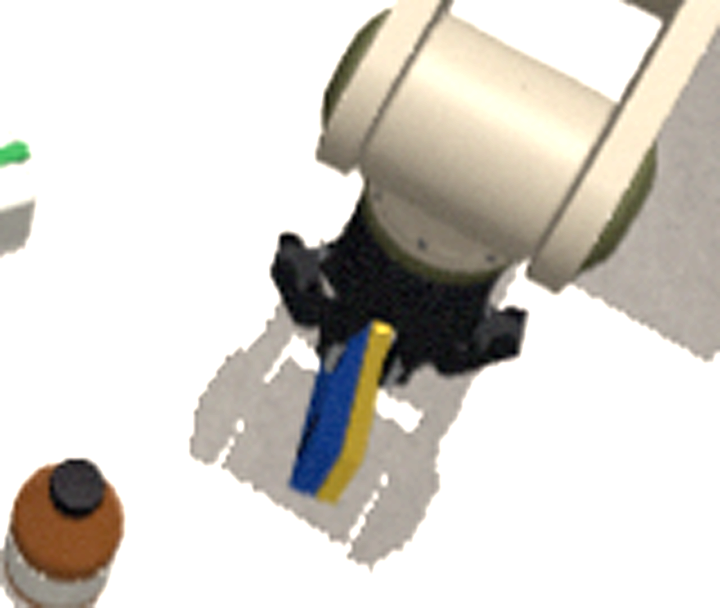

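```bash
python3 -m inch '0 0 0 0 0; 0 0 0 0 0; 0 0 0 0 0; 0 0 0 0 0' 40
python3 -m inch '0 0 0 -4 0; 0 0 0 -8 0; 0 0 0 -12 0; 0 0 0 -16 0; 0 0 0 -16 0'
python3 - <<'E'
from h import *
d=cam("scene")
u,v=proj(d,[.4555,.3273,.1]).astype(int);im=d["color"][max(0,v-75):v+60,u-80:u+80];cv2.imwrite(f"pics/s4.png",cv2.convertScaleAbs(cv2.resize(im,None,fx=4.5,fy=4.5,interpolation=cv2.INTER_CUBIC),alpha=1.6))
E
```

```text
time_s: 6.4
position: [0.4549, 0.3285, 0.0322]
tool_rot: [[-0.789, -0.614, 0.0], [-0.614, 0.789, 0.0], [-0.0, -0.0, -1.0]]
ft_force: [-0.8, -1.3, 5.7]
grip_width: 0.0246
time_s: 7.02
position: [0.455, 0.3286, 0.0484]
tool_rot: [[-0.789, -0.614, 0.001], [-0.614, 0.789, 0.0], [-0.001, -0.0, -1.0]]
ft_force: [-0.0, -0.3, -1.4]
grip_width: 0.0243
```

View pics/s4.png

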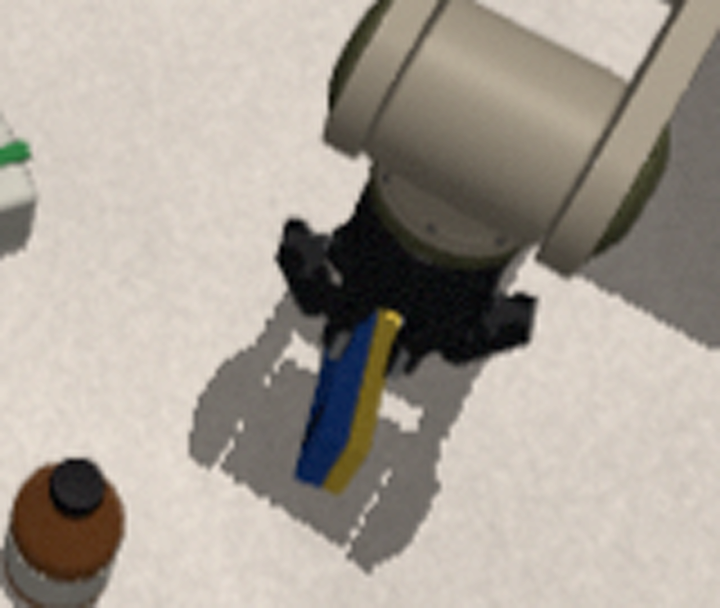

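```bash
python3 -m inch '0 0 0 -10 0; 0 0 0 -35 0; 0 0 0 -65 0; 0 0 0 -95 0; 0 0 0 -125 0; 0 0 0 -150 0; 0 0 0 -168 0; 0 0 0 -172 0; 0 0 0 -172 0' 60
python3 - <<'E'
from h import *
d=cam("scene");P=cloud(d)
u,v=proj(d,[.4555,.3273,.1]).astype(int);v-=25;im=d["color"][max(0,v-75):v+60,u-80:u+80];cv2.imwrite(f"pics/s5.png",cv2.convertScaleAbs(cv2.resize(im,None,fx=4.5,fy=4.5,interpolation=cv2.INTER_CUBIC),alpha=1.6))
hsv=cv2.cvtColor(d["color"],cv2.COLOR_BGR2HSV);H,S,V=[hsv[...,i] for i in range(3)]
m=(((H>18)&(H<33))|((H>100)&(H<130)))&(S>130)&(P[...,2]>.1)&(np.hypot(P[...,0]-.456,P[...,1]-.329)<.09)
q=P[m];print(len(q),np.percentile(q[:,2],[2,50,98]))
a=np.array([np.cos(np.radians(37.85)),np.sin(np.radians(37.85))]);s=env.observe()
p=(q[:,:2]-s["position"][:2])@a;print(np.percentile(p,[1,99]))
ch=np.radians(76.8);ex=np.array([np.cos(ch),np.sin(ch)]);L=np.array([.5864,-.046])+ex*.006
go(*(L-ex*.012),.22,76.8)
E
```

```text
time_s: 8.2
position: [0.4547, 0.3285, 0.2199]
tool_rot: [[-0.789, -0.614, -0.0], [-0.614, 0.789, -0.0], [0.0, 0.0, -1.0]]
ft_force: [0.7, 0.1, 0.5]
grip_width: 0.0001
13 [0.308498   0.33602912 0.41940714]
[-0.00679731  0.035598  ]
t 8.25 pos [0.4545 0.3284 0.2194] hy 127.9 F [ 0.7 -0.7  0.1] w -0.0001 q [  24.   22.   70.    0.   88. -104.] | dx dy dz turn: [ 130.6 -380.3   -0.5] 51.1
```

View pics/s5.png

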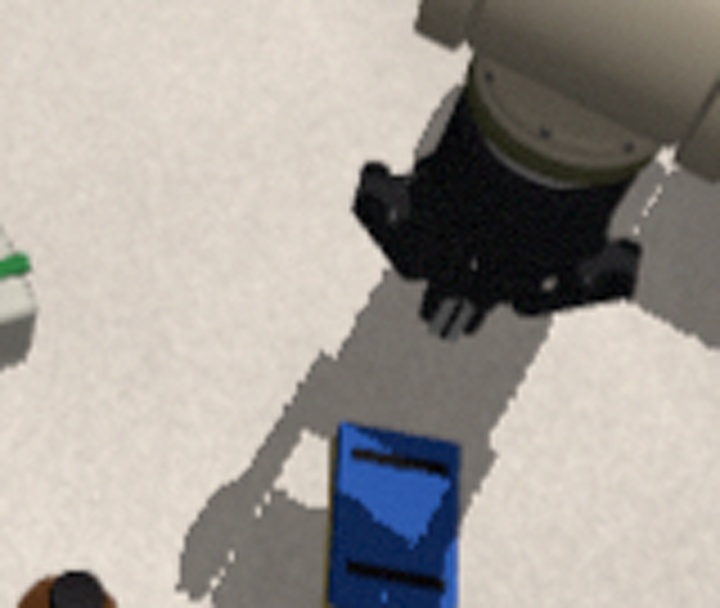

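Run:
```python
from h import *
d=cam("scene")
u,v=proj(d,[.4555,.3273,.1]).astype(int);o=np.array([u-80,v-75])
for z in(.03,.048,.067,.1):print(z,(proj(d,[.455,.3286,z])-o)*4.5)
for s in(-1,1):
    a=np.array([np.cos(np.radians(37.85)),np.sin(np.radians(37.85))])*.055*s+[.4555,.3273];print("case ends top",(proj(d,[*a,.07])-o)*4.5,"+16:",(proj(d,[*a,.086])-o)*4.5)
y=np.array([-.614,.789])
for s in(-1,1):
    for z in(.05,.067):print("pad",s,z,(proj(d,[*(np.array([.455,.3286])+y*s*.014),z])-o)*4.5)
```

```text
0.03 [339.19830705 392.20664967]
0.048 [345.93248619 379.96468298]
0.067 [353.24259328 366.67574521]
0.1 [366.45884491 342.65011284]
case ends top [372.72283455 278.64705388] +16: [379.11756565 266.38517586]
case ends top [330.50539144 452.4556241 ] +16: [336.7354792  441.69980756]
pad -1 0.05 [322.36334512 370.21366271]
pad -1 0.067 [328.57975414 358.22870294]
pad 1 0.05 [371.1507196  386.99876045]
pad 1 0.067 [378.03887839 375.16849282]
```

The first case slipped out of the grip at the 28 mm thickness and now lies base up, so I'll mend that later. For the right case I'll push it over from its lid side so it falls lid up. Then I'll grip it across 70 mm and release it over the slope.

```bash
python3 - <<'E'
from h import *
go(.4545,.0,.22,60)
E
cat > /dev/null
python3 - <<'E'
from h import *
s=env.observe();R=np.array(s["tool_rot"])
print((R.T@np.array([-.01,-.64,0])*1000).round())
d=cam("scene");P=cloud(d)
hsv=cv2.cvtColor(d["color"],cv2.COLOR_BGR2HSV);H,S,V=[hsv[...,i] for i in range(3)]
m=(H>100)&(H<130)&(S>130)&(P[...,2]>.02)&(P[...,2]<.04)&(np.hypot(P[...,0]-.456,P[...,1]-.35)<.17)
print(cv2.minAreaRect((P[m][:,:2]*1000).astype(np.float32)),P[m].mean(0))
E
```

```text
t 8.3 pos [0.4545 0.3284 0.2192] hy 127.9 F [ 0.3  0.2 -0.8] w 0.0001 q [  24.   22.   70.    0.   88. -104.] | dx dy dz turn: [ 201.7 -259.2   -0.6] 67.9
[ 401. -499.    0.]
((432.2595520019531, 351.1749572753906), (111.55607604980469, 68.89220428466797), 47.06123352050781) [0.43380612 0.35202985 0.02688687]
```

```bash
python3 -m inch '0 26 -32 0 8; 0 55 -68 0 18; 0 84 -104 0 28; 0 113 -141 0 38; 0 142 -177 0 48; 0 171 -213 0 58; 0 200 -249 0 68; 0 229 -285 0 78; 0 258 -321 0 88; 0 287 -357 0 98'
python3 - <<'E'
from h import *
go(.445,-.3135,.22,-2.3)
E
```

```text
time_s: 9.6
position: [0.4472, -0.1309, 0.2196]
tool_rot: [[-0.493, 0.87, -0.001], [0.87, 0.493, 0.0], [0.001, -0.0, -1.0]]
ft_force: [0.1, 1.3, 0.5]
grip_width: 0.0001
t 9.6 pos [ 0.4472 -0.1309  0.2196] hy 29.56 F [0.1 1.3 0.5] w 0.0001 q [-31.  12.  84.   0.  84. -60.] | dx dy dz turn: [-157.7  -92.    -0.5] 31.86
```

```bash
python3 -m inch '0 -40 -23 0 8; 0 -80 -46 0 16; 0 -120 -70 0 24; 0 -157.7 -92 0 31.9; 0 -157.7 -92 0 31.9; 0 -157.7 -92 50 31.9; 0 -157.7 -92 110 31.9; 0 -157.7 -92 160 31.9; 0 -157.7 -92 168 31.9; 0 -157.7 -92 168 31.9'
python3 - <<'E'
from h import *
go(.530,-.313,.052,-2.3)
E
```

```text
time_s: 10.85
position: [0.4471, -0.312, 0.0531]
tool_rot: [[0.034, 0.999, 0.001], [0.999, -0.034, -0.001], [-0.001, 0.001, -1.0]]
ft_force: [-0.1, -0.9, 0.7]
grip_width: 0.0002
t 10.85 pos [ 0.4471 -0.312   0.0531] hy -1.94 F [-0.1 -0.9  0.7] w 0.0002 q [-47.  30.  87.   0.  63. -45.] | dx dy dz turn: [ 1.8 82.9  1.2] 0.36
```

```bash
python3 -m inch '0 0 15 0 0; 0 0 24 0 0; 0 0 32 0 0; 0 0 40 0 0; 0 0 46 0 0; 0 0 52 0 0; 0 0 57 0 0; 0 0 57 0 0'
python3 - <<'E'
from h import *
d=cam("scene");cv2.imwrite("pics/s6.png",cv2.convertScaleAbs(cv2.resize(d["color"][80:220,130:330],None,fx=4,fy=4,interpolation=cv2.INTER_CUBIC),alpha=1.6))
E
```

```text
time_s: 11.85
position: [0.5037, -0.314, 0.052]
tool_rot: [[0.035, 0.999, 0.0], [0.999, -0.035, -0.0], [-0.0, 0.0, -1.0]]
ft_force: [0.0, 0.8, -0.4]
grip_width: 0.0002
```

View pics/s6.png

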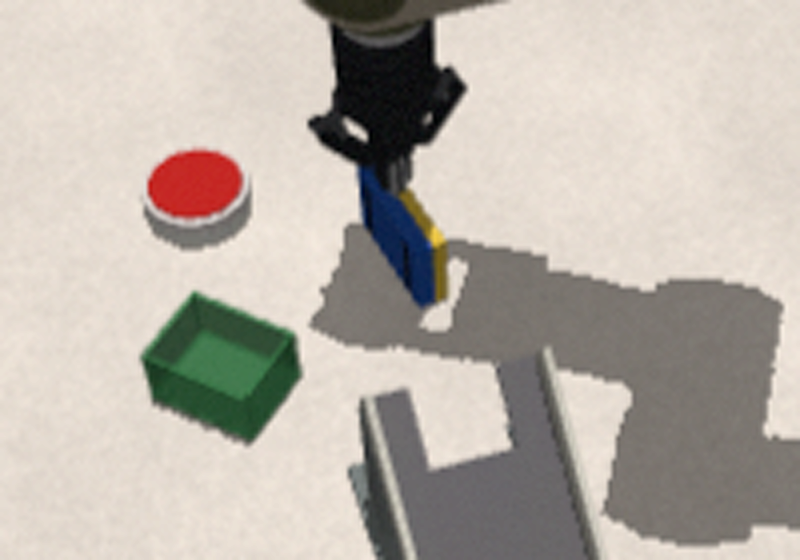

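```bash
python3 -m inch '0 0 8 0 0; 0 0 16 0 0; 0 0 22 0 0; 0 0 27 0 0; 0 0 27 0 0'
python3 - <<'E'
from h import *
d=cam("scene");cv2.imwrite("pics/s7.png",cv2.convertScaleAbs(cv2.resize(d["color"][80:220,130:330],None,fx=4,fy=4,interpolation=cv2.INTER_CUBIC),alpha=1.6))
E
```

```text
time_s: 12.52
position: [0.5307, -0.3149, 0.0519]
tool_rot: [[0.035, 0.999, -0.0], [0.999, -0.035, 0.0], [0.0, -0.0, -1.0]]
ft_force: [-0.9, -0.1, 0.1]
grip_width: -0.0002
```

View pics/s7.png

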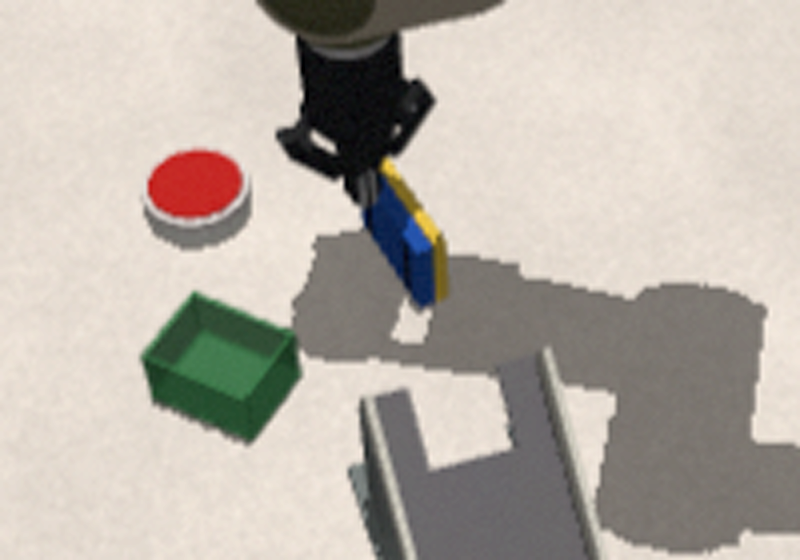

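Run:
```python
from h import *
d=cam("scene");P=cloud(d);s=env.observe()
print("tcp px",proj(d,s["position"]),s["position"])
u0,v0=np.round(proj(d,s["position"])).astype(int)
hsv=cv2.cvtColor(d["color"],cv2.COLOR_BGR2HSV)
for v in range(v0-10,v0+8,1):
    print(v,[ (int(P[v,u,0]*1000),int(P[v,u,1]*1000),int(P[v,u,2]*1000),int(hsv[v,u,2])) for u in range(u0-3,u0+4,2)])
im=cv2.resize(d["color"][v0-30:v0+30,u0-35:u0+35],None,fx=10,fy=10,interpolation=cv2.INTER_NEAREST);im=cv2.convertScaleAbs(im,alpha=2)
for z,c in((0,(0,0,255)),(.019,(255,0,255))):
    q=(proj(d,np.array(s["position"])+[0,0,z])-[u0-35,v0-30]+.5)*10;cv2.circle(im,tuple(q.astype(int)),5,c,2)
cv2.imwrite("pics/s8.png",im)
```

```text
tcp px [220.9374889  137.34314305] [ 0.53032869 -0.31490167  0.05194545]
127 [(541, -305, 114, 11), (535, -303, 112, 48), (528, -304, 108, 22), (519, -307, 100, 24)]
128 [(540, -306, 108, 12), (536, -301, 110, 49), (528, -304, 104, 20), (520, -307, 96, 36)]
129 [(541, -306, 104, 13), (536, -302, 105, 46), (529, -302, 101, 26), (510, -328, 67, 46)]
130 [(542, -304, 101, 65), (536, -302, 100, 45), (529, -303, 95, 27), (523, -300, 95, 49)]
131 [(505, -390, 0, 123), (536, -303, 95, 64), (529, -302, 92, 24), (509, -332, 54, 48)]
132 [(505, -389, -4, 147), (507, -368, 15, 84), (511, -344, 40, 23), (510, -329, 52, 48)]
133 [(507, -387, -6, 148), (503, -379, -1, 85), (509, -349, 28, 19), (511, -328, 50, 48)]
134 [(511, -378, -1, 146), (505, -374, 0, 93), (510, -347, 26, 18), (511, -328, 44, 48)]
135 [(514, -373, 0, 146), (507, -372, -2, 118), (511, -347, 22, 22), (511, -331, 37, 47)]
136 [(514, -372, -4, 145), (510, -365, 0, 117), (511, -347, 17, 20), (509, -335, 27, 49)]
137 [(516, -369, -5, 125), (512, -362, 0, 75), (511, -347, 12, 26), (511, -331, 27, 48)]
138 [(518, -365, -4, 77), (513, -360, -2, 78), (509, -353, 1, 55), (511, -333, 20, 50)]
139 [(521, -359, -2, 78), (518, -349, 4, 80), (511, -349, 1, 75), (509, -337, 10, 49)]
140 [(525, -352, 0, 79), (518, -350, 0, 76), (512, -349, -3, 75), (511, -333, 10, 50)]
141 [(526, -350, -1, 78), (521, -344, 1, 79), (514, -343, -1, 77), (510, -336, 3, 59)]
142 [(529, -345, 0, 80), (524, -338, 3, 79), (517, -338, 0, 79), (511, -336, -1, 71)]
143 [(531, -341, 0, 80), (524, -340, -3, 81), (520, -331, 2, 77), (514, -330, 0, 75)]
144 [(533, -336, 0, 78), (526, -335, -2, 78), (522, -329, 0, 79), (516, -325, 1, 78)]
```

View pics/s8.png

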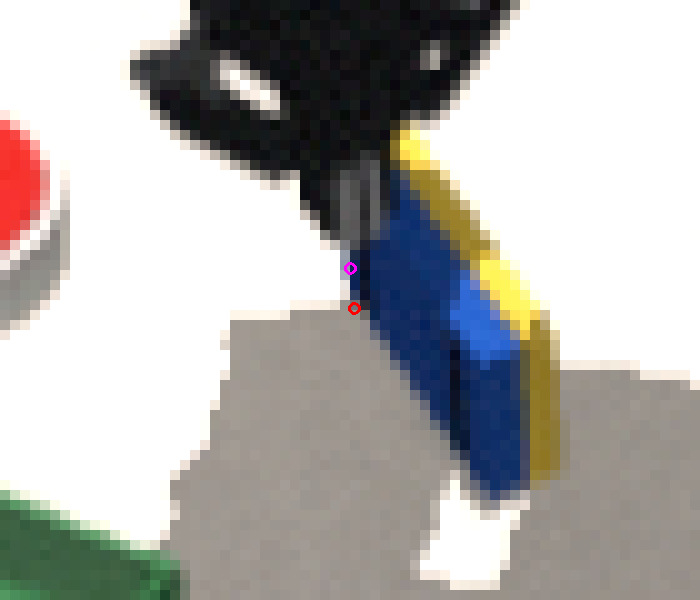

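```bash
python3 -m inch '0 0 -10 -25 0; 0 0 -50 -25 0; 0 0 -88 -25 0; 0 0 -88 -5 0; 0 0 -88 37 0; 0 0 -88 37 0'
python3 -m inch '0 0 15 0 0; 0 0 24 0 0; 0 0 32 0 0; 0 0 38 0 0; 0 0 44 0 0; 0 0 50 0 0; 0 0 55 0 0; 0 0 55 0 0'
python3 - <<'E'
from h import *
d=cam("scene");cv2.imwrite("pics/s9.png",cv2.convertScaleAbs(cv2.resize(d["color"][80:220,130:330],None,fx=4,fy=4,interpolation=cv2.INTER_CUBIC),alpha=1.6))
E
```

```text
time_s: 13.38
position: [0.4411, -0.3107, 0.0133]
tool_rot: [[0.035, 0.999, -0.004], [0.999, -0.035, 0.004], [0.004, -0.004, -1.0]]
ft_force: [-1.0, 0.8, 0.4]
grip_width: -0.0004
time_s: 14.38
position: [0.4977, -0.3138, 0.015]
tool_rot: [[0.035, 0.999, -0.0], [0.999, -0.035, -0.0], [-0.0, -0.0, -1.0]]
ft_force: [-0.1, -0.1, -0.0]
grip_width: 0.0003
```

View pics/s9.png

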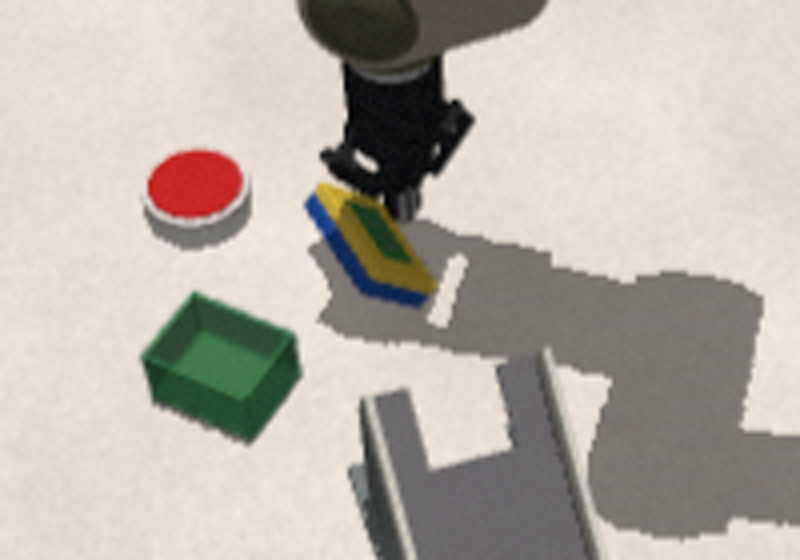

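The case has toppled lid up, and the green label shows it is case A. Next I'll lift clear, measure it, and pin down the fingertip height. The tips appear to be about 35 mm higher than the reported TCP.

```bash
python3 -m inch '85 0 -8 -40 0; 85 0 -8 -90 0; 85 0 -8 -130 0; 85 0 -8 -130 0'
cat >> h.py <<'E'
def flat(d,c,r=.09,zl=(.015,.045)):
    P=cloud(d);hsv=cv2.cvtColor(d["color"],cv2.COLOR_BGR2HSV);H,S,V=[hsv[...,i] for i in range(3)]
    m=(((H>18)&(H<95))|((H>100)&(H<130)))&(S>110)&(P[...,2]>zl[0])&(P[...,2]<zl[1])&(np.hypot(P[...,0]-c[0],P[...,1]-c[1])<r)
    return P[m]
E
python3 - <<'E'
from h import *
for n in("top","scene"):
    d=cam(n);q=flat(d,(.545,-.314),.075,(.020,.045));print(n,len(q),cv2.minAreaRect((q[:,:2]*1000).astype(np.float32)),q[:,2].mean())
    cv2.imwrite(f"pics/{n}10.png",cv2.convertScaleAbs(cv2.resize(d["color"][80:220,130:330] if n=="scene" else d["color"][120:270,230:420],None,fx=4,fy=4,interpolation=cv2.INTER_CUBIC),alpha=1.6))
    q=flat(d,(.433,.352),.1,(.02,.045));print("L",len(q),cv2.minAreaRect((q[:,:2]*1000).astype(np.float32)),q[:,2].mean())
go(.5,-.3,.0,0)
E
```

```text
time_s: 14.92
position: [0.4903, -0.3145, 0.1482]
tool_rot: [[0.035, 0.999, 0.005], [0.999, -0.035, -0.004], [-0.004, 0.005, -1.0]]
ft_force: [0.6, -0.7, -0.2]
grip_width: 0.0721
top 315 ((553.7869873046875, -298.32666015625), (73.8023681640625, 69.0215072631836), 88.51818084716797) 0.028022020997909822
L 703 ((433.603271484375, 347.409912109375), (110.727783203125, 69.3270263671875), 46.856136322021484) 0.027507173881021228
scene 528 ((549.4969482421875, -313.9696960449219), (115.35084533691406, 70.41783905029297), 86.82392883300781) 0.026748241047725795
L 1036 ((431.8245849609375, 350.6167907714844), (111.27549743652344, 69.67292022705078), 47.84675979614258) 0.02691845066550674
t 15.025 pos [ 0.4891 -0.3133  0.1446] hy -2.01 F [-0.2 -0.3 -0. ] w 0.0843 q [-44.  27.  74.  -0.  79. -42.] | dx dy dz turn: [ 13.7  10.5 144.6] -2.01
```

View pics/scene10.png

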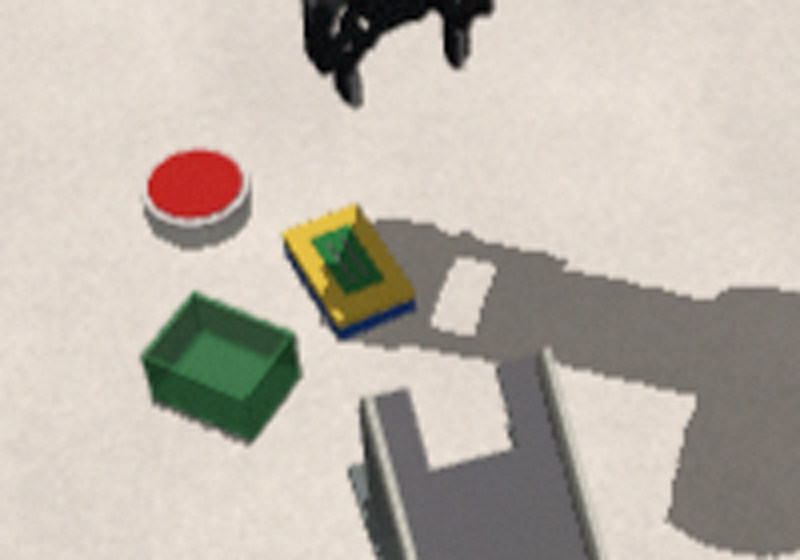

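View pics/top10.png

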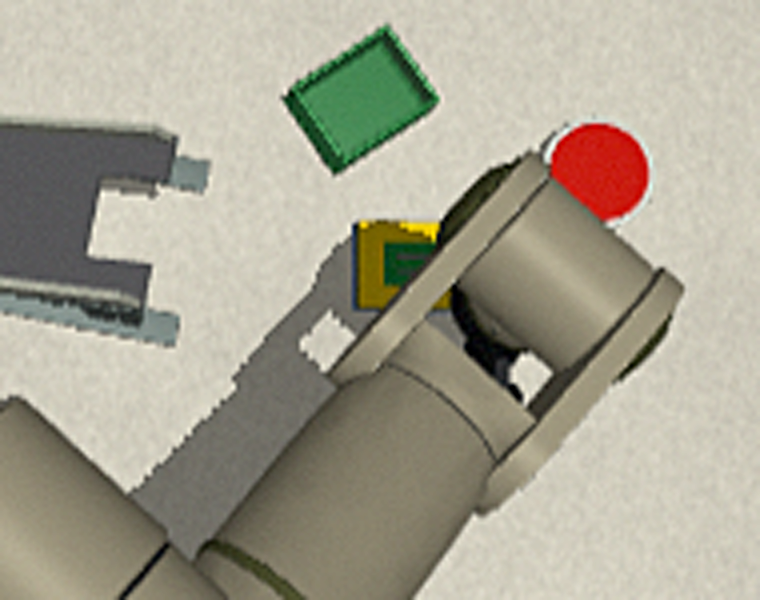

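Run:
```python
from h import *
d=cam("scene");P=cloud(d);s=env.observe();p=np.array(s["position"]);R=np.array(s["tool_rot"])
m=(P[...,2]>.12)&(d["color"].max(-1)<90)&(np.hypot(P[...,0]-p[0],P[...,1]-p[1])<.1)&(d["range_z"]>0)
q=(P[m]-p)@R   # tool coords
for sgn in(-1,1):
    f=q[(q[:,1]*sgn>.02)&(q[:,2]>-.12)];o=np.argsort(f[:,2]);print(sgn,len(f),(f[o[-12:]]*1000).round().astype(int).tolist())
go(.5515,-.3155,-.03,-3)
```

```text
-1 152 [[2, -43, -61], [12, -44, -61], [9, -43, -59], [11, -48, -58], [7, -51, -58], [13, -44, -57], [-8, -44, -57], [7, -54, -57], [0, -43, -56], [-6, -43, -55], [7, -43, -54], [-1, -44, -51]]
1 195 [[-4, 54, -64], [12, 42, -64], [10, 45, -63], [8, 47, -63], [14, 43, -62], [9, 51, -61], [12, 45, -61], [7, 53, -60], [9, 48, -60], [11, 49, -58], [13, 43, -57], [11, 45, -56]]
t 15.075 pos [ 0.4889 -0.3131  0.144 ] hy -2.01 F [ 0.1 -0.2 -0.1] w 0.0849 q [-44.  27.  74.  -0.  79. -42.] | dx dy dz turn: [ -0.4  62.9 173.9] 0.99
```

```bash
python3 -m inch '85 0 25 30 1; 85 0 50 60 1; 85 -0.4 62.9 100 1; 85 -0.4 62.9 140 1; 85 -0.4 62.9 165 1; 85 -0.4 62.9 178 1; 85 -0.4 62.9 184 1; 85 -0.4 62.9 186 1; 85 -0.4 62.9 186 1' 40
python3 - <<'E'
from h import *
d=cam("scene");cv2.imwrite("pics/s11.png",cv2.convertScaleAbs(cv2.resize(d["color"][80:220,130:330],None,fx=4,fy=4,interpolation=cv2.INTER_CUBIC),alpha=1.6))
E
```

```text
time_s: 16.2
position: [0.5526, -0.3164, -0.0403]
tool_rot: [[0.052, 0.999, 0.001], [0.999, -0.052, -0.001], [-0.001, 0.001, -1.0]]
ft_force: [0.8, 0.3, -0.2]
grip_width: 0.0844
```

View pics/s11.png

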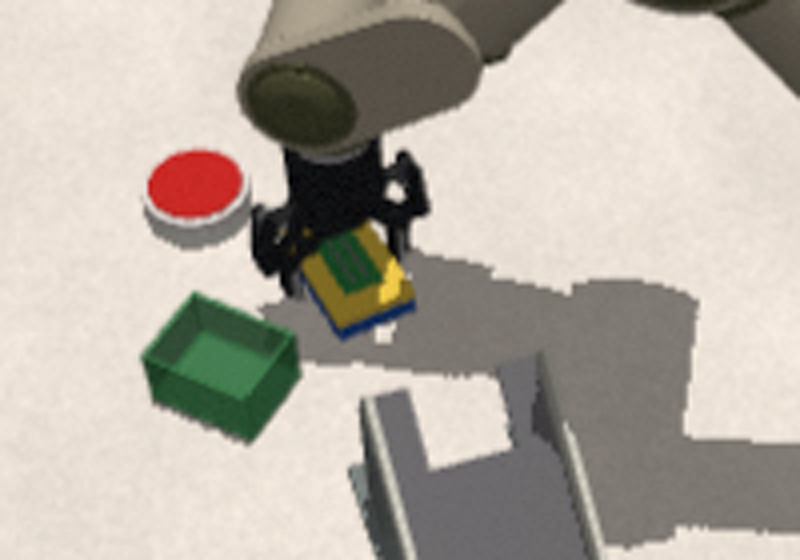

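```bash
python3 -m inch '60 0 0 0 0; 50 0 0 0 0; 40 0 0 0 0; 40 0 0 0 0; 40 0 0 0 0' 50
python3 -m inch '40 0 0 -8 0; 40 0 0 -20 0; 40 0 0 -40 0; 40 0 0 -60 0; 40 0 0 -60 0'
python3 - <<'E'
from h import *
d=cam("scene");cv2.imwrite("pics/s12.png",cv2.convertScaleAbs(cv2.resize(d["color"][80:220,130:330],None,fx=4,fy=4,interpolation=cv2.INTER_CUBIC),alpha=1.6))
E
```

```text
time_s: 16.88
position: [0.5527, -0.3164, -0.0401]
tool_rot: [[0.052, 0.999, 0.001], [0.999, -0.052, -0.001], [-0.001, 0.001, -1.0]]
ft_force: [0.1, 0.8, 5.3]
grip_width: 0.0692
time_s: 17.5
position: [0.5531, -0.3167, 0.0209]
tool_rot: [[0.052, 0.999, 0.003], [0.999, -0.052, -0.002], [-0.002, 0.003, -1.0]]
ft_force: [-0.0, 0.0, -0.9]
grip_width: 0.069
```

View pics/s12.png

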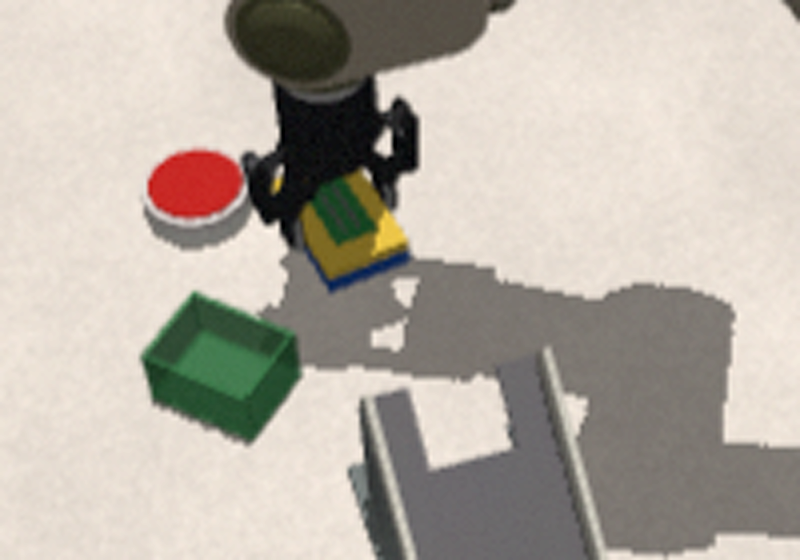

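```bash
python3 -m inch '40 0 0 -20 0; 40 0 0 -55 0; 40 0 0 -95 0; 40 0 0 -125 0; 40 0 0 -135 0; 40 0 0 -135 0'
python3 - <<'E'
from h import *
go(.5928,-.0187,.155,76.8)
E
```

```text
time_s: 18.3
position: [0.5521, -0.316, 0.1531]
tool_rot: [[0.052, 0.999, -0.001], [0.999, -0.052, 0.001], [0.001, -0.001, -1.0]]
ft_force: [1.0, -1.1, -1.6]
grip_width: 0.0693
t 18.3 pos [ 0.5521 -0.316   0.1531] hy -3.0 F [ 1.  -1.1 -1.6] w 0.0693 q [-40.  32.  63.  -0.  84. -37.] | dx dy dz turn: [299.   25.1  -1.7] -79.8
```

```bash
python3 -m inch '40 20 2 -2 -7; 40 55 5 -2 -16; 40 92 8 -2 -26; 40 130 11 -2 -36; 40 167 14 -2 -46; 40 204 17 -2 -56; 40 240 20 -2 -65; 40 275 23 -2 -73; 40 299 25 -2 -79.8; 40 299 25 -2 -79.8'
python3 - <<'E'
from h import *
for n in("scene","top"):
    d=cam(n);q=flat(d,(.5928,-.0187),.09,(.19,.26));print(n,len(q),cv2.minAreaRect((q[:,:2]*1000).astype(np.float32)),np.percentile(q[:,2],[5,50,95]))
    c=proj(d,[.59,-.02,.15]).astype(int);cv2.imwrite(f"pics/{n}13.png",cv2.convertScaleAbs(cv2.resize(d["color"][c[1]-70:c[1]+70,c[0]-90:c[0]+90],None,fx=4,fy=4,interpolation=cv2.INTER_CUBIC),alpha=1.6))
go(.5928,-.0187,.065,76.8)
E
```

```text
time_s: 19.55
position: [0.5923, -0.0173, 0.1542]
tool_rot: [[-0.974, 0.226, -0.003], [0.226, 0.974, 0.001], [0.003, 0.0, -1.0]]
ft_force: [0.0, -0.7, -0.9]
grip_width: 0.0691
scene 732 ((594.4097900390625, -1.6748619079589844), (104.12947082519531, 109.56047821044922), 76.75591278076172) [0.20178046 0.22069544 0.2237666 ]
top 232 ((568.6256713867188, -8.45651626586914), (81.81561279296875, 33.15203094482422), 75.51390075683594) [0.21742815 0.22241892 0.22688162]
t 19.65 pos [ 0.5925 -0.0191  0.1547] hy 76.71 F [ 0.1 -0.3 -0.9] w 0.0687 q [-13.  28.  71.  -0.  81. -90.] | dx dy dz turn: [-0.4  0.5 89.7] -0.09
```

View pics/scene13.png

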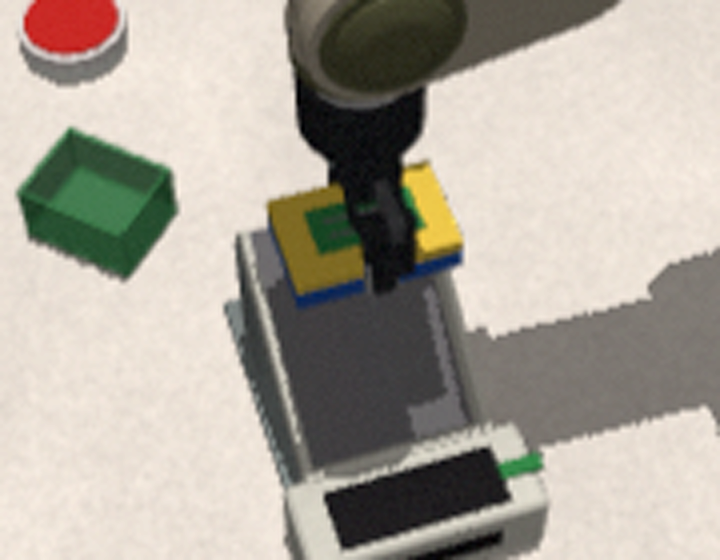

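View pics/top13.png

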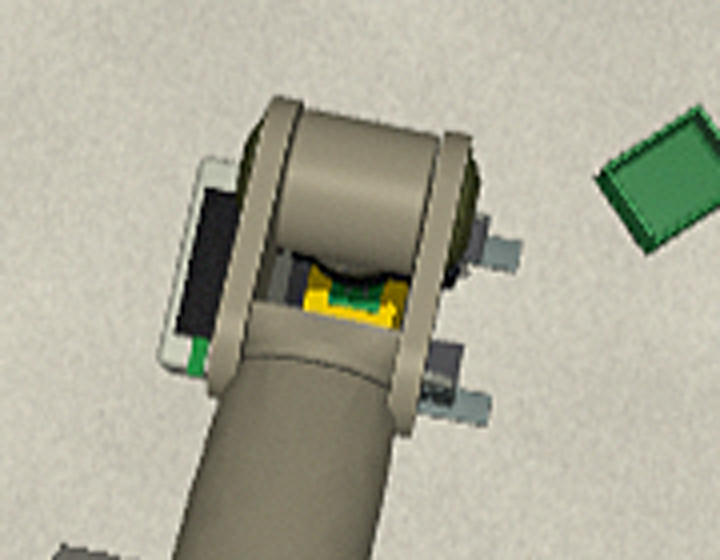

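Run:
```python
from h import *
d=cam("scene");P=cloud(d);hsv=cv2.cvtColor(d["color"],cv2.COLOR_BGR2HSV);H,S,V=[hsv[...,i] for i in range(3)]
m=(H>18)&(H<33)&(S>130)&(P[...,2]>.205)&(P[...,2]<.24)
q=P[m];Y=np.radians(76.8);ex=np.array([np.cos(Y),np.sin(Y)]);ey=np.array([-ex[1],ex[0]]);r=q[:,:2]-[.5864,-.046]
print(len(q),np.percentile(r@ex,[0,1,99,100]).round(4),np.percentile(r@ey,[0,1,99,100]).round(4),np.median(q[:,2]))
print((np.array(env.observe()["position"])[:2]-[.5864,-.046])@np.array([ex,ey]).T)
# chute walls in scene in chute frame for same-camera bias
b=(d["range_z"]>0)&(P[...,2]>.05)&(P[...,2]<.18)&~((S>110))
r=P[...,:2]-[.5864,-.046];lx=r@ex;ly=r@ey;fl=.04+(.09-lx)*.6494
w=b&(lx>.04)&(lx<.085)&(P[...,2]>fl+.015)&(P[...,2]<fl+.045)&(abs(ly)<.09)
for s in(-1,1):print(s,np.percentile(ly[w&(ly*s>0)],[1,10,50,90,99]).round(4))
```

```text
508 [-0.0079 -0.006   0.0641  0.0649] [-0.0529 -0.0525  0.0553  0.0564] 0.2215058047177073
[2.71890820e-02 6.60044013e-05]
-1 [-0.0658 -0.0655 -0.0631 -0.06   -0.0595]
1 [0.0618 0.0622 0.0641 0.0672 0.0691]
```

```bash
python3 -m inch '40 -0.4 0 20 0; 40 -0.4 0 45 0; 40 -0.4 0 65 0; 40 -0.4 0 80 0; 40 -0.4 0 86 0; 40 -0.4 0 88 0; 40 -0.4 0 88 0'
python3 - <<'E'
from h import *
d=cam("scene")
c=proj(d,[.59,-.02,.12]).astype(int);cv2.imwrite(f"pics/s14.png",cv2.convertScaleAbs(cv2.resize(d["color"][c[1]-70:c[1]+70,c[0]-90:c[0]+90],None,fx=4,fy=4,interpolation=cv2.INTER_CUBIC),alpha=1.6))
E
```

```text
time_s: 20.58
position: [0.5936, -0.0191, 0.0685]
tool_rot: [[-0.974, 0.229, 0.001], [0.229, 0.974, -0.0], [-0.001, -0.0, -1.0]]
ft_force: [-0.3, -0.0, -0.0]
grip_width: 0.0691
```

View pics/s14.png

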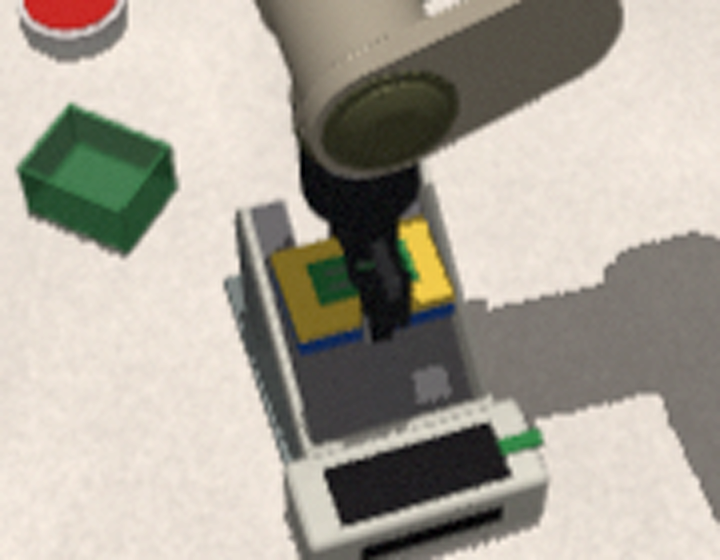

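```bash
python3 -m inch '85 0 0 0 0; 85 0 0 0 0; 85 0 0 -5 0; 85 0 0 -30 0; 85 0 0 -60 0; 85 0 0 -100 0; 85 0 0 -130 0'
python3 - <<'E'
from h import *
d=cam("scene")
c=proj(d,[.59,-.02,.12]).astype(int);cv2.imwrite(f"pics/s15.png",cv2.convertScaleAbs(cv2.resize(d["color"][c[1]-70:c[1]+70,c[0]-90:c[0]+90],None,fx=4,fy=4,interpolation=cv2.INTER_CUBIC),alpha=1.6))
E
```

```text
time_s: 21.5
position: [0.5935, -0.019, 0.2003]
tool_rot: [[-0.974, 0.228, 0.002], [0.228, 0.974, -0.0], [-0.002, -0.0, -1.0]]
ft_force: [0.4, -0.3, -0.2]
grip_width: 0.0849
```

View pics/s15.png

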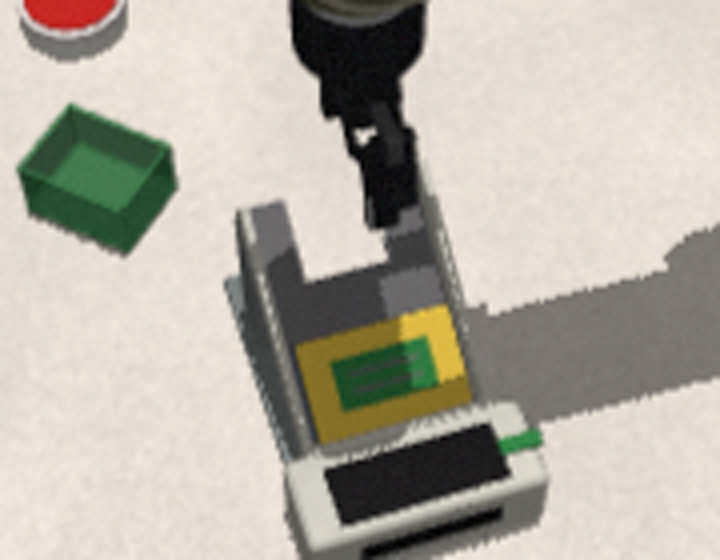

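Case A is at the stop with its lid up. Case B lies lid down and has to be flipped. I'll grip it off-centre across 70 mm, pivot it in the grip against the intake box's edge and side, and set it lid up.

Run:
```python
from h import *
go(.4191,.3343,.15,-42.7)
```

```text
t 21.55 pos [ 0.5948 -0.0192  0.2042] hy 76.81 F [0.  1.  3.4] w 0.0854 q [-13.  26.  66.  -0.  88. -90.] | dx dy dz turn: [252.2 304.1  52.1] 119.51
```

```bash
python3 -m inch '85 18 22 0 9; 85 43 52 0 19; 85 69 83 5 29; 85 95 114 10 39; 85 121 145 15 49; 85 147 177 20 59; 85 173 208 25 69; 85 199 240 30 79; 85 225 271 40 89; 85 252 304 50 99'
python3 - <<'E'
from h import *
for n in("top","scene"):
    d=cam(n);q=flat(d,(.433,.35),.1,(.02,.045));print(n,len(q),cv2.minAreaRect((q[:,:2]*1000).astype(np.float32)),q[:,2].mean())
go(.4191,.3343,-.044,-42.7)
E
```

```text
time_s: 22.8
position: [0.4168, 0.3357, 0.1481]
tool_rot: [[0.383, 0.924, 0.001], [0.924, -0.383, 0.0], [0.001, 0.001, -1.0]]
ft_force: [1.1, 0.5, 0.7]
grip_width: 0.0852
top 412 ((429.4228210449219, 342.5157775878906), (98.83285522460938, 68.60919189453125), 46.59320068359375) 0.027249474997633576
scene 1044 ((431.6369934082031, 350.62176513671875), (111.72367095947266, 69.49163818359375), 47.5182991027832) 0.026935602108657107
t 22.9 pos [0.4151 0.3371 0.1473] hy -22.25 F [-0.7  0.3 -0.4] w 0.0848 q [26. 23. 81.  0. 76. 49.] | dx dy dz turn: [ -0.9   5.  191.3] 20.45
```

```bash
python3 -m inch '85 -0.9 5 30 10; 85 -0.9 5 70 20.4; 85 -0.9 5 110 20.4; 85 -0.9 5 150 20.4; 85 -0.9 5 175 20.4; 85 -0.9 5 186 20.4; 85 -0.9 5 190 20.4; 85 -0.9 5 190 20.4; 85 -0.9 5 190 20.4' 30
python3 -m inch '65 0 0 0 0; 55 0 0 0 0; 40 0 0 0 0; 40 0 0 0 0; 40 0 0 0 0'
python3 -m inch '40 0 0 -10 0; 40 0 0 -30 0; 40 0 0 -60 0; 40 0 0 -100 0; 40 0 0 -135 0; 40 0 0 -145 0; 40 0 0 -145 0'
python3 - <<'E'
from h import *
d=cam("scene")
c=proj(d,[.43,.35,.12]).astype(int);cv2.imwrite(f"pics/s16.png",cv2.convertScaleAbs(cv2.resize(d["color"][c[1]-70:c[1]+70,c[0]-90:c[0]+90],None,fx=4,fy=4,interpolation=cv2.INTER_CUBIC),alpha=1.6))
Y=np.radians(76.8);ex=np.array([np.cos(Y),np.sin(Y)]);ey=np.array([-ex[1],ex[0]])
p=np.array([.5864,-.046])+ex*.199;go(*p,.1,-13.2)
E
```

```text
time_s: 24.02
position: [0.4222, 0.3321, -0.0411]
tool_rot: [[0.677, 0.736, 0.001], [0.736, -0.677, 0.001], [0.001, 0.001, -1.0]]
ft_force: [-0.6, -1.1, -0.1]
grip_width: 0.0849
time_s: 24.65
position: [0.4219, 0.3321, -0.0412]
tool_rot: [[0.677, 0.736, 0.001], [0.736, -0.677, 0.001], [0.001, 0.0, -1.0]]
ft_force: [-1.3, -0.4, 5.9]
grip_width: 0.0694
time_s: 25.52
position: [0.4215, 0.3318, 0.1029]
tool_rot: [[0.677, 0.736, 0.0], [0.736, -0.677, 0.0], [0.0, 0.0, -1.0]]
ft_force: [0.0, 0.2, -1.4]
grip_width: 0.0692
t 25.575 pos [0.4211 0.3316 0.1021] hy -42.6 F [ 0.5  0.1 -0.7] w 0.0694 q [26. 25. 85. -0. 70. 68.] | dx dy dz turn: [  7.3 279.5   1.9] -29.4
```

View pics/s16.png

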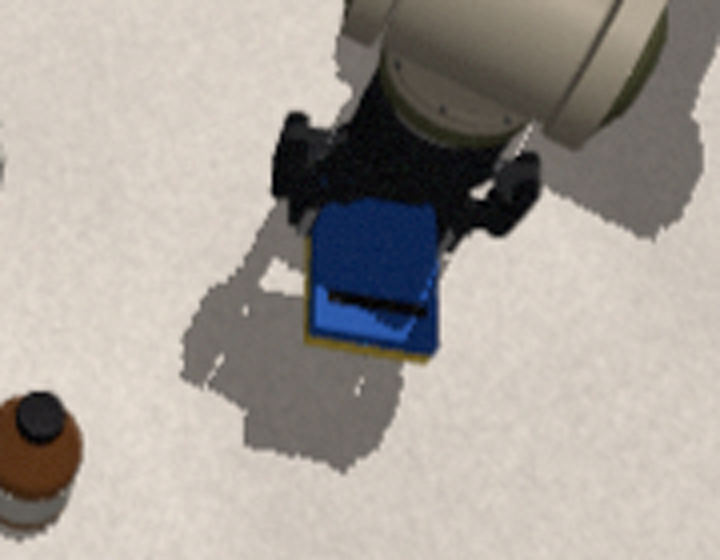

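```bash
python3 -m inch '40 0 20 0 -3; 40 1 55 0 -7; 40 2 95 0 -11; 40 3 135 5 -15; 40 4 175 15 -19; 40 5 215 30 -23; 40 6 250 45 -27; 40 7 279 56 -29.4; 40 7 279.5 57 -29.4; 40 7 279.5 57 -29.4'
python3 - <<'E'
from h import *
d=cam("scene")
c=proj(d,[.63,.15,.08]).astype(int);cv2.imwrite(f"pics/s17.png",cv2.convertScaleAbs(cv2.resize(d["color"][c[1]-70:c[1]+70,c[0]-90:c[0]+90],None,fx=4,fy=4,interpolation=cv2.INTER_CUBIC),alpha=1.6))
go(.6318,.1477,.007,-13.2)
E
```

```text
time_s: 26.82
position: [0.6312, 0.1482, 0.045]
tool_rot: [[0.229, 0.974, -0.002], [0.974, -0.229, 0.0], [-0.0, -0.002, -1.0]]
ft_force: [0.1, 0.2, -1.2]
grip_width: 0.0693
t 26.875 pos [0.6313 0.1485 0.0456] hy -13.18 F [ 0.2 -0.1 -0.3] w 0.0695 q [ 3. 39. 69.  0. 72. 16.] | dx dy dz turn: [-0.7  0.7 38.6] 0.02
```

View pics/s17.png

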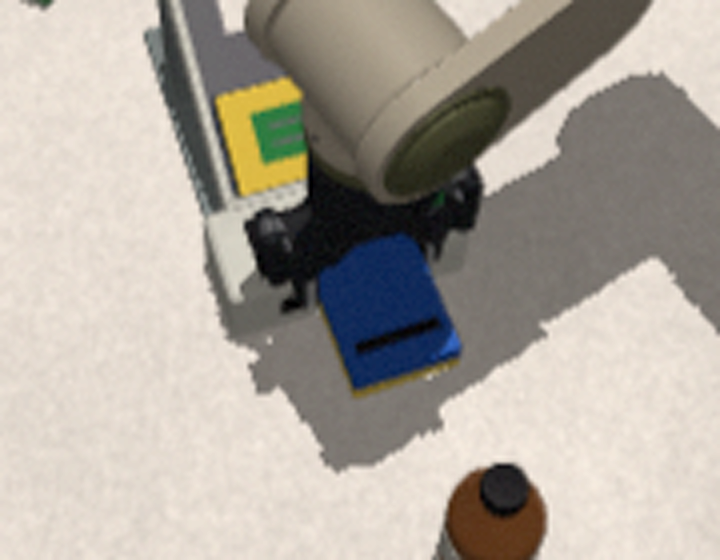

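```bash
python3 -m inch '40 0 0 12 0; 40 0 0 20 0; 40 0 0 25 0; 40 0 0 28 0; 40 0 0 31 0; 40 0 0 31 0'
python3 -m inch '40 0 0 3 0; 40 0 0 6 0; 40 0 0 8 0; 40 0 0 8 0'
python3 - <<'E'
from h import *
d=cam("scene")
c=proj(d,[.63,.15,.08]).astype(int);cv2.imwrite(f"pics/s18.png",cv2.convertScaleAbs(cv2.resize(d["color"][c[1]-70:c[1]+70,c[0]-90:c[0]+90],None,fx=4,fy=4,interpolation=cv2.INTER_CUBIC),alpha=1.6))
E
```

```text
time_s: 27.62
position: [0.6336, 0.1489, 0.0173]
tool_rot: [[0.228, 0.974, 0.005], [0.974, -0.228, 0.001], [0.002, 0.005, -1.0]]
ft_force: [-0.3, 4.5, 11.3]
grip_width: 0.0693
time_s: 28.12
position: [0.6342, 0.1501, 0.0104]
tool_rot: [[0.228, 0.974, 0.007], [0.974, -0.228, 0.003], [0.005, 0.006, -1.0]]
ft_force: [-1.0, 10.8, 17.3]
grip_width: 0.0696
```

View pics/s18.png

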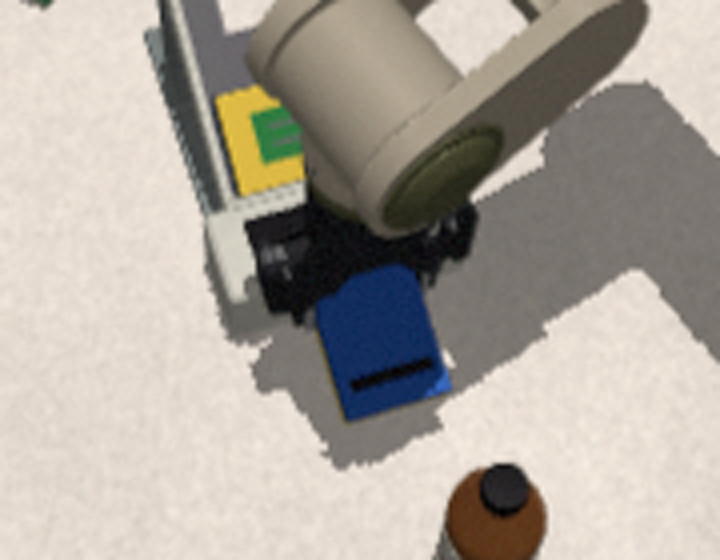

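```bash
cat >> h.py <<'E'
def plane(d,c,r=.12,rng=((100,130),),zmin=.0,zmax=.3):
    P=cloud(d);hsv=cv2.cvtColor(d["color"],cv2.COLOR_BGR2HSV);H,S,V=[hsv[...,i] for i in range(3)]
    hm=np.zeros(H.shape,bool)
    for a,b in rng: hm|=(H>a)&(H<b)
    m=hm&(S>110)&(P[...,2]>zmin)&(P[...,2]<zmax)&(np.hypot(P[...,0]-c[0],P[...,1]-c[1])<r)
    q=P[m];rg=np.random.default_rng(0);best=None
    for _ in range(300):
        a=q[rg.choice(len(q),3,False)];n=np.cross(a[1]-a[0],a[2]-a[0]);l=np.linalg.norm(n)
        if l<1e-8:continue
        n/=l;e=abs((q-a[0])@n)<.004
        if best is None or e.sum()>best.sum():best=e
    w=q[best];n=np.linalg.svd(w-w.mean(0))[2][2];n*=np.sign(n@(-d["R"].T@d["t"]-w.mean(0)))
    return w,n
E
python3 - <<'E'
from h import *
s=env.observe();d=cam("scene");w,n=plane(d,s["position"])
print(len(w),n.round(3),"tilt",np.degrees(np.arccos(n[2])),"head",np.degrees(np.arctan2(n[1],n[0])),w.min(0),w.max(0))
E
```

```text
817 [0.061 0.278 0.959] tilt 16.543953039779545 head 77.65336504738184 [0.59954825 0.14425524 0.05741115] [0.68288435 0.23092001 0.08681038]
```

```bash
python3 -m inch '40 0 0 3 0; 40 0 0 6 0; 40 0 0 9 0; 40 0 0 12 0; 40 0 0 12 0'
python3 - <<'E'
from h import *
s=env.observe();d=cam("scene");w,n=plane(d,s["position"])
print(len(w),n.round(3),"tilt",np.degrees(np.arccos(n[2])),"head",np.degrees(np.arctan2(n[1],n[0])),w.min(0),w.max(0))
E
```

```text
time_s: 28.85
position: [0.6344, 0.1499, -0.0014]
tool_rot: [[0.228, 0.974, 0.008], [0.974, -0.228, 0.003], [0.004, 0.007, -1.0]]
ft_force: [-0.4, 10.0, 18.7]
grip_width: 0.0696
790 [0.122 0.569 0.813] tilt 35.599838105231385 head 77.92463489117493 [0.60125318 0.13499774 0.02611236] [0.68166842 0.22514661 0.08927541]
```

```bash
python3 -m inch '40 0 0 -15 0; 40 0 0 -50 0; 40 0 0 -95 0; 40 0 0 -125 0; 40 0 0 -125 0'
python3 - <<'E'
from h import *
go(.4484,.1322,.12,-103.2)
E
```

```text
time_s: 29.52
position: [0.6331, 0.1477, 0.1225]
tool_rot: [[0.229, 0.974, 0.005], [0.974, -0.229, -0.0], [0.001, 0.005, -1.0]]
ft_force: [-0.6, 0.6, -1.5]
grip_width: 0.0693
t 29.525 pos [0.6331 0.1477 0.1225] hy -13.21 F [-0.6  0.6 -1.5] w 0.0693 q [ 3. 35. 64. -0. 81. 16.] | dx dy dz turn: [ -57.3 -176.3    1.6] 89.99
```

```bash
python3 -m inch '40 -6 -18 0 9; 40 -12 -36 0 19; 40 -18 -56 0 29; 40 -25 -76 0 39; 40 -32 -98 0 49; 40 -38 -118 0 59; 40 -45 -138 0 69; 40 -51 -158 0 79; 40 -57.3 -176.3 0 89; 40 -57.3 -176.3 0 90'
python3 - <<'E'
from h import *
go(.4484,.1322,.031,-103.2)
s=env.observe();d=cam("scene");w,n=plane(d,s["position"])
print(len(w),n.round(3),"tilt",np.degrees(np.arccos(n[2])),"head",np.degrees(np.arctan2(n[1],n[0])),w.min(0),w.max(0))
c=proj(d,[.48,.13,.12]).astype(int);cv2.imwrite(f"pics/s19.png",cv2.convertScaleAbs(cv2.resize(d["color"][c[1]-70:c[1]+70,c[0]-90:c[0]+90],None,fx=4,fy=4,interpolation=cv2.INTER_CUBIC),alpha=1.6))
E
```

```text
time_s: 30.78
position: [0.446, 0.1322, 0.1191]
tool_rot: [[0.974, -0.228, -0.003], [-0.228, -0.974, -0.0], [-0.002, 0.001, -1.0]]
ft_force: [0.9, 0.4, -1.2]
grip_width: 0.0695
t 30.775 pos [0.446  0.1322 0.1191] hy -103.19 F [ 0.9  0.4 -1.2] w 0.0695 q [  2.  18.  94.  -0.  68. 105.] | dx dy dz turn: [ 2.6 -0.6 88.1] 0.01
757 [ 0.569 -0.134  0.811] tilt 35.77031166726511 head -13.26927817825279 [0.4347748  0.08446093 0.14580513] [0.52073978 0.16661768 0.20916676]
```

View pics/s19.png

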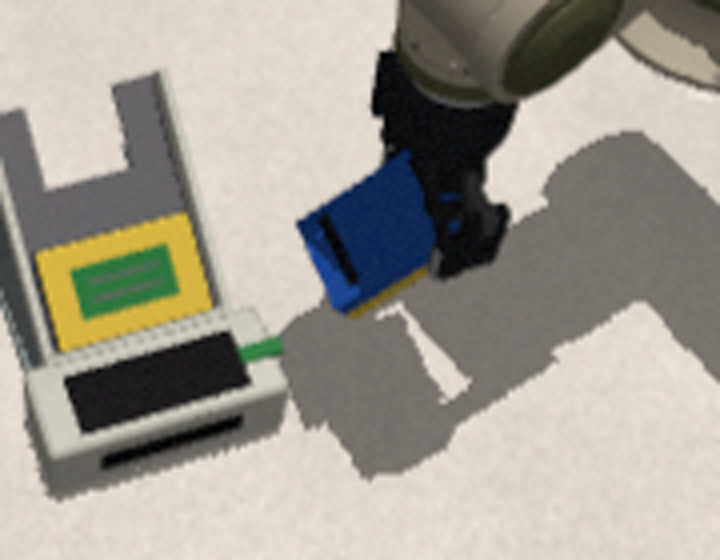

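Run:
```python
from h import *
Y=np.radians(76.8);ex=np.array([np.cos(Y),np.sin(Y)]);ey=np.array([-ex[1],ex[0]])
for n in("scene","top"):
    d=dict(np.load(f"{n}0.npz"));P=cloud(d);hsv=cv2.cvtColor(d["color"],cv2.COLOR_BGR2HSV);H,S,V=[hsv[...,i] for i in range(3)]
    m=(H>45)&(H<90)&(S>120)&(P[...,1]>0)&(P[...,1]<.2)&(P[...,0]>.45)&(P[...,0]<.65)
    q=P[m];r=q[:,:2]-[.5864,-.046];print(n,m.sum());print(np.c_[r@ex,r@ey,q[:,2]].round(3)[:40:2].tolist())
```

```text
scene 37
[[0.141, 0.081, 0.064], [0.143, 0.086, 0.065], [0.142, 0.075, 0.063], [0.144, 0.08, 0.064], [0.146, 0.085, 0.065], [0.141, 0.064, 0.062], [0.144, 0.069, 0.065], [0.144, 0.074, 0.062], [0.148, 0.079, 0.067], [0.149, 0.084, 0.065], [0.146, 0.059, 0.069], [0.146, 0.065, 0.065], [0.148, 0.07, 0.065], [0.148, 0.076, 0.063], [0.151, 0.08, 0.066], [0.148, 0.064, 0.063], [0.15, 0.069, 0.064], [0.181, 0.042, 0.044], [0.179, -0.014, 0.034]]
top 39
[[0.151, 0.058, 0.064], [0.145, 0.057, 0.065], [0.15, 0.061, 0.062], [0.144, 0.059, 0.062], [0.149, 0.065, 0.07], [0.143, 0.064, 0.071], [0.149, 0.067, 0.064], [0.142, 0.066, 0.066], [0.149, 0.069, 0.056], [0.142, 0.069, 0.063], [0.148, 0.073, 0.06], [0.142, 0.072, 0.061], [0.146, 0.076, 0.066], [0.14, 0.076, 0.07], [0.146, 0.079, 0.061], [0.14, 0.078, 0.064], [0.146, 0.082, 0.059], [0.14, 0.081, 0.061], [0.145, 0.085, 0.063], [0.139, 0.084, 0.064]]
```

```bash
python3 -m inch '40 2 -0.6 30 0; 40 2 -0.6 60 0; 40 2 -0.6 82 0; 40 2 -0.6 88 0; 40 12 -0.6 88 0; 40 22 -0.6 88 0; 40 30 -0.6 88 0; 40 37 -0.6 88 0; 40 44 -0.6 88 0; 40 44 -0.6 88 0'
python3 -m inch '40 6 0 0 0; 40 12 0 0 0; 40 18 0 0 0; 40 24 0 0 0; 40 24 0 0 0'
python3 - <<'E'
from h import *
s=env.observe();d=cam("scene");w,n=plane(d,s["position"])
print(len(w),n.round(3),"tilt",np.degrees(np.arccos(n[2])),"head",np.degrees(np.arctan2(n[1],n[0])),w.min(0),w.max(0))
c=proj(d,[.50,.13,.1]).astype(int);cv2.imwrite(f"pics/s20.png",cv2.convertScaleAbs(cv2.resize(d["color"][c[1]-70:c[1]+70,c[0]-90:c[0]+90],None,fx=4,fy=4,interpolation=cv2.INTER_CUBIC),alpha=1.6))
E
```

```text
time_s: 32.08
position: [0.4806, 0.1251, 0.0316]
tool_rot: [[0.974, -0.226, -0.022], [-0.226, -0.974, 0.003], [-0.022, 0.002, -1.0]]
ft_force: [-38.3, 10.6, 20.1]
grip_width: 0.0695
time_s: 32.7
position: [0.5086, 0.1187, 0.0332]
tool_rot: [[0.974, -0.227, -0.011], [-0.227, -0.974, 0.002], [-0.011, 0.001, -1.0]]
ft_force: [-26.4, 5.6, 21.8]
grip_width: 0.0698
369 [ 0.762 -0.176  0.623] tilt 51.46047572645021 head -13.040323697333458 [0.46909835 0.08331663 0.06171506] [0.54130405 0.16420463 0.14981637]
```

View pics/s20.png

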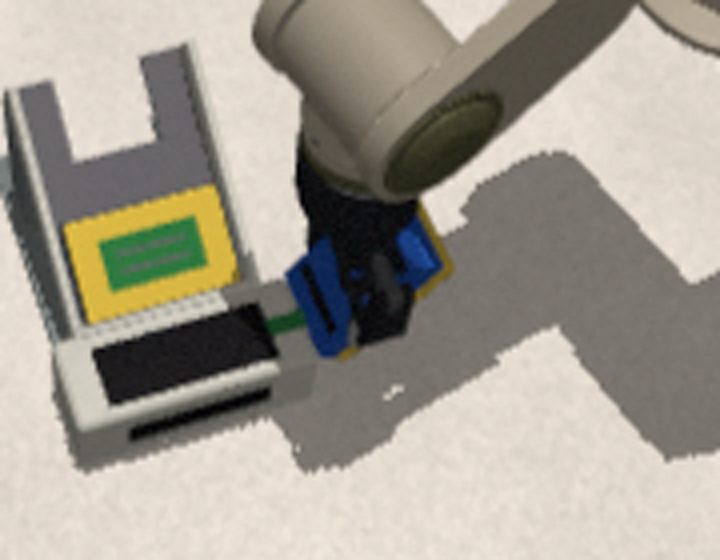

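Pushing at constant height jammed, and the case slid through the pads. I'll lay it flat again and re-grip it near its far end. Then I'll swing that end up in an arc with the other end braced against the box foot.

```bash
python3 -m inch '40 -12 0 -3 0; 40 -35 0 -3 0; 40 -58 0 0 0; 40 -62 0 25 0; 40 -62 0 48 0; 40 -62 0 56 0; 40 -62 0 62 0; 40 -62 0 68 0; 40 -62 0 70 0; 40 -62 0 70 0'
python3 - <<'E'
from h import *
s=env.observe();d=cam("scene");w,n=plane(d,s["position"])
print(len(w),n.round(3),"tilt",np.degrees(np.arccos(n[2])),"head",np.degrees(np.arctan2(n[1],n[0])),w.min(0),w.max(0))
c=proj(d,[.47,.13,.1]).astype(int);cv2.imwrite(f"pics/s21.png",cv2.convertScaleAbs(cv2.resize(d["color"][c[1]-70:c[1]+70,c[0]-90:c[0]+90],None,fx=4,fy=4,interpolation=cv2.INTER_CUBIC),alpha=1.6))
E
```

```text
time_s: 34.0
position: [0.4581, 0.1309, -0.0316]
tool_rot: [[0.974, -0.227, 0.013], [-0.227, -0.974, -0.001], [0.013, -0.002, -1.0]]
ft_force: [-13.5, -6.1, 74.3]
grip_width: 0.0697
330 [ 0.729 -0.155  0.667] tilt 48.172470544268144 head -11.96787265181403 [0.40816636 0.09428868 0.01665809] [0.48593174 0.17759801 0.09993958]
```

View pics/s21.png

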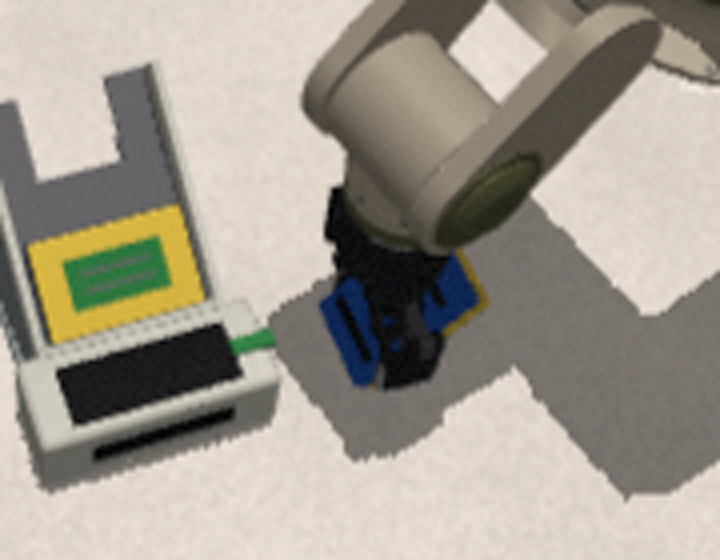

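```bash
python3 -m inch '40 0 0 -8 0; 40 0 0 -11 0; 40 0 0 -11 0'
python3 - <<'E'
from h import *
s=env.observe();d=cam("scene");w,n=plane(d,s["position"])
print(len(w),n.round(3),"tilt",np.degrees(np.arccos(n[2])),w.min(0),w.max(0))
t=np.cross(n,np.cross([0,0,1],n));t/=np.linalg.norm(t);k=(w-np.array(s["position"]))@t;print("along slope rel TCP",np.percentile(k,[1,99]))
E
```

```text
time_s: 34.42
position: [0.4537, 0.1315, -0.027]
tool_rot: [[0.974, -0.228, 0.0], [-0.228, -0.974, -0.0], [0.0, -0.0, -1.0]]
ft_force: [-0.3, -0.3, -2.0]
grip_width: 0.0693
328 [ 0.727 -0.163  0.667] tilt 48.16501448931695 [0.40169066 0.09536346 0.02076189] [0.48265872 0.17920105 0.10495647]
along slope rel TCP [0.02194795 0.13051112]
```

```bash
python3 -m inch '85 0 0 0 0; 85 0 0 0 0; 85 0 0 -20 0; 85 0 0 -60 0; 85 -20 0 -100 0; 85 -20 0 -100 0'
python3 - <<'E'
from h import *
d=cam("scene");w,n=plane(d,(.43,.14))
print(len(w),n.round(3),cv2.minAreaRect((w[:,:2]*1000).astype(np.float32)),w[:,2].mean())
c=proj(d,[.47,.13,.1]).astype(int);cv2.imwrite(f"pics/s22.png",cv2.convertScaleAbs(cv2.resize(d["color"][c[1]-70:c[1]+70,c[0]-90:c[0]+90],None,fx=4,fy=4,interpolation=cv2.INTER_CUBIC),alpha=1.6))
E
```

```text
time_s: 35.22
position: [0.4343, 0.1364, 0.0751]
tool_rot: [[0.974, -0.228, 0.004], [-0.228, -0.974, 0.0], [0.004, -0.001, -1.0]]
ft_force: [-0.2, 0.3, 0.0]
grip_width: 0.085
588 [0.003 0.002 1.   ] ((403.15985107421875, 144.96975708007812), (71.3841552734375, 109.48455810546875), 76.36001586914062) 0.026875173319401164
```

View pics/s22.png

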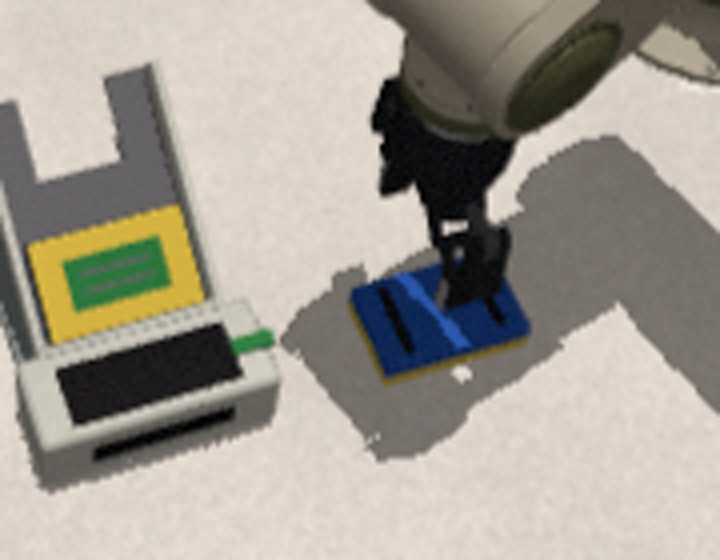

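Run:
```python
from h import *
go(.3745,.1515,-.043,-103.5)
```

```text
t 35.275 pos [0.4341 0.1362 0.0737] hy -103.17 F [ 0.8  0.2 -1.5] w 0.0848 q [  2.  20. 100.  -0.  60. 106.] | dx dy dz turn: [-61.8  -1.2 116.6] 0.33
```

```bash
python3 -m inch '85 -25 -1 10 0; 85 -55 -1 45 0.3; 85 -61.8 -1.2 85 0.3; 85 -61.8 -1.2 108 0.3; 85 -61.8 -1.2 116 0.3; 85 -61.8 -1.2 116 0.3; 60 -61.8 -1.2 116 0.3; 40 -61.8 -1.2 116 0.3; 40 -61.8 -1.2 116 0.3; 40 -61.8 -1.2 116 0.3' 22
python3 -m inch '40 0 0 -1 0; 40 20 0 -1 0; 40 45 0 -1 0; 40 65 0 -1 0; 40 78 0 -1 0; 40 83 0 -1 0; 40 86 0 -1 0; 40 86 0 -1 0'
python3 - <<'E'
from h import *
s=env.observe();r=np.array(s["position"])[:2]-[.5864,-.046];print("ly",r@[-.9736,.2284])
d=cam("scene")
c=proj(d,[.47,.13,.1]).astype(int);cv2.imwrite(f"pics/s23.png",cv2.convertScaleAbs(cv2.resize(d["color"][c[1]-70:c[1]+70,c[0]-90:c[0]+90],None,fx=4,fy=4,interpolation=cv2.INTER_CUBIC),alpha=1.6))
E
```

```text
time_s: 36.52
position: [0.3745, 0.1514, -0.0424]
tool_rot: [[0.972, -0.233, 0.001], [-0.233, -0.972, 0.0], [0.001, -0.0, -1.0]]
ft_force: [-0.4, -0.4, 5.9]
grip_width: 0.0701
time_s: 37.52
position: [0.4526, 0.1316, -0.0425]
tool_rot: [[0.972, -0.233, -0.01], [-0.233, -0.972, -0.0], [-0.01, 0.002, -1.0]]
ft_force: [-13.5, 0.0, 7.7]
grip_width: 0.0696
ly 0.17082989577373012
```

View pics/s23.png

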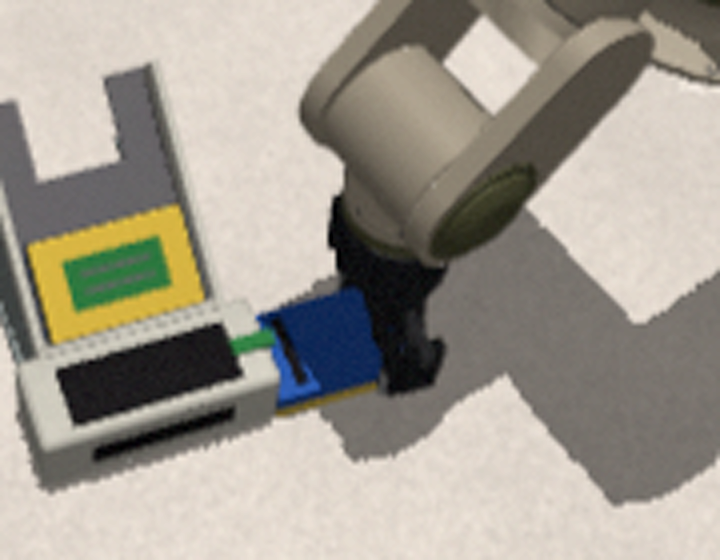

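```bash
python3 -m inch '40 1 0 -6 0; 40 2 0 -13 0; 40 3 0 -20 0; 40 4 0 -27 0; 40 5 0 -33 0; 40 6 0 -39 0; 40 8 0 -44 0; 40 8 0 -44 0'
python3 - <<'E'
from h import *
s=env.observe();d=cam("scene");w,n=plane(d,s["position"])
print(len(w),n.round(3),"tilt",np.degrees(np.arccos(n[2])),"head",np.degrees(np.arctan2(n[1],n[0])),w.min(0),w.max(0))
c=proj(d,[.47,.13,.1]).astype(int);cv2.imwrite(f"pics/s24.png",cv2.convertScaleAbs(cv2.resize(d["color"][c[1]-70:c[1]+70,c[0]-90:c[0]+90],None,fx=4,fy=4,interpolation=cv2.INTER_CUBIC),alpha=1.6))
E
```

```text
time_s: 38.58
position: [0.4624, 0.1298, 0.0015]
tool_rot: [[0.973, -0.233, -0.006], [-0.233, -0.973, 0.0], [-0.006, 0.001, -1.0]]
ft_force: [-6.7, 1.7, 0.2]
grip_width: 0.0695
571 [ 0.412 -0.092  0.907] tilt 24.94538184931166 head -12.63031067428567 [0.45213552 0.08266419 0.03412736] [0.5407921  0.16171165 0.07400358]
```

View pics/s24.png

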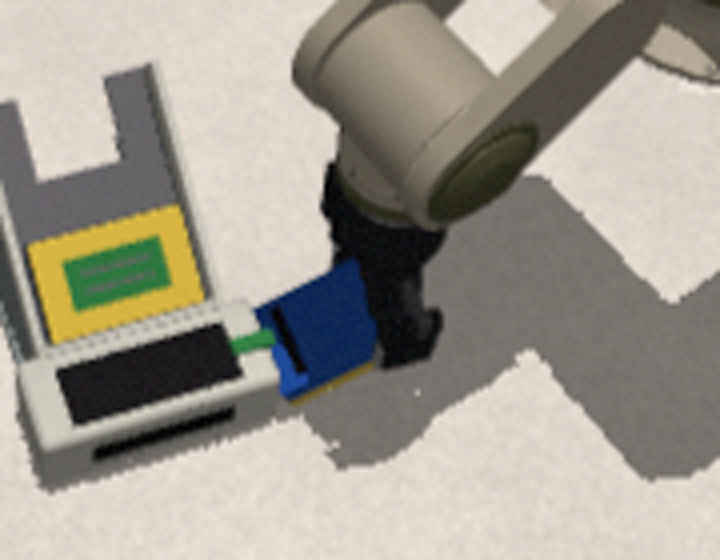

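```bash
python3 -m inch '40 5 0 -5 0; 40 9 0 -9 0; 40 14 0 -13 0; 40 19 0 -17 0; 40 24 0 -20 0; 40 30 0 -22 0; 40 35 0 -24 0; 40 35 0 -24 0'
python3 - <<'E'
from h import *
s=env.observe();d=cam("scene");w,n=plane(d,s["position"])
print(len(w),n.round(3),"tilt",np.degrees(np.arccos(n[2])),"head",np.degrees(np.arctan2(n[1],n[0])),w.min(0),w.max(0))
r=np.array(s["position"])[:2]-[.5864,-.046];print("ly",r@[-.9736,.2284])
c=proj(d,[.47,.13,.1]).astype(int);cv2.imwrite(f"pics/s25.png",cv2.convertScaleAbs(cv2.resize(d["color"][c[1]-70:c[1]+70,c[0]-90:c[0]+90],None,fx=4,fy=4,interpolation=cv2.INTER_CUBIC),alpha=1.6))
E
```

```text
time_s: 39.62
position: [0.4973, 0.1216, 0.0255]
tool_rot: [[0.972, -0.233, -0.005], [-0.233, -0.972, 0.0], [-0.004, 0.001, -1.0]]
ft_force: [-4.3, 0.9, 0.2]
grip_width: 0.0696
378 [ 0.832 -0.183  0.524] tilt 58.40840582688218 head -12.42945736176932 [0.48809057 0.08278122 0.02755369] [0.53816942 0.15376974 0.09929404]
ly 0.1250185356022065
```

View pics/s25.png

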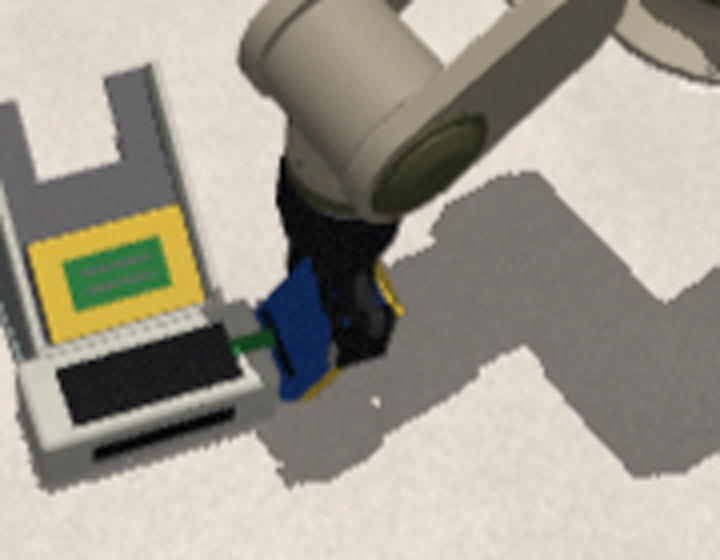

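```bash
python3 -m inch '40 6 0 -2 0; 40 12 0 -4 0; 40 18 0 -6 0; 40 24 0 -7 0; 40 30 0 -8 0; 40 33 0 -8 0; 40 33 0 -8 0'
python3 - <<'E'
from h import *
s=env.observe();d=cam("scene");w,n=plane(d,s["position"])
print(len(w),n.round(3),"tilt",np.degrees(np.arccos(n[2])),"head",np.degrees(np.arctan2(n[1],n[0])),w.min(0),w.max(0))
r=np.array(s["position"])[:2]-[.5864,-.046];print("ly",r@[-.9736,.2284])
c=proj(d,[.47,.13,.1]).astype(int);cv2.imwrite(f"pics/s26.png",cv2.convertScaleAbs(cv2.resize(d["color"][c[1]-70:c[1]+70,c[0]-90:c[0]+90],None,fx=4,fy=4,interpolation=cv2.INTER_CUBIC),alpha=1.6))
E
```

```text
time_s: 40.55
position: [0.5291, 0.114, 0.0332]
tool_rot: [[0.972, -0.233, -0.005], [-0.233, -0.972, 0.0], [-0.005, 0.001, -1.0]]
ft_force: [-6.5, 1.3, 1.0]
grip_width: 0.0692
96 [ 0.968 -0.192  0.161] tilt 80.70986403003027 head -11.204718093414607 [0.5174143  0.08320429 0.02808202] [0.54024038 0.15336536 0.14858045]
ly 0.09231411440417656
```

View pics/s26.png

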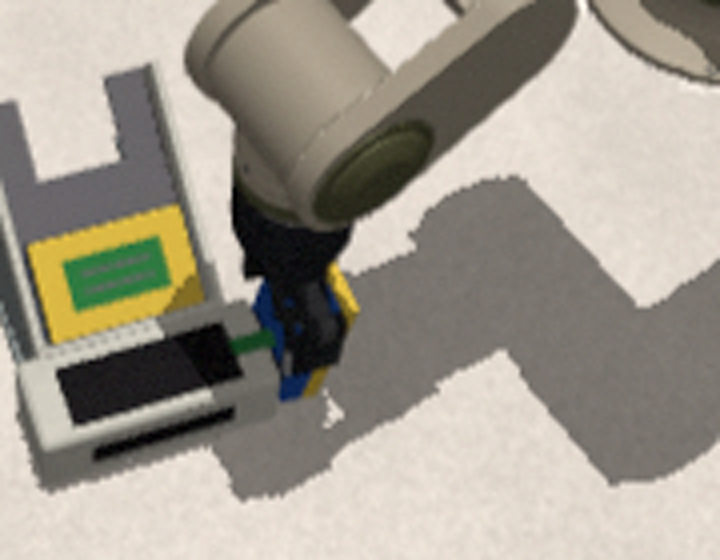

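```bash
python3 -m inch '40 5 0 -2 0; 40 10 0 -4 0; 40 15 0 -6 0; 40 19 0 -6 0; 40 19 0 -6 0'
python3 - <<'E'
from h import *
s=env.observe();d=cam("scene")
w,n=plane(d,s["position"],rng=((18,33),))
print(len(w),n.round(3),"tilt",np.degrees(np.arccos(n[2])),w.min(0),w.max(0))
d2=cam("top")
c=proj(d,[.50,.13,.1]).astype(int);cv2.imwrite(f"pics/s27.png",cv2.convertScaleAbs(cv2.resize(d["color"][c[1]-70:c[1]+70,c[0]-90:c[0]+90],None,fx=4,fy=4,interpolation=cv2.INTER_CUBIC),alpha=1.6))
E
```

```text
time_s: 41.22
position: [0.5507, 0.109, 0.0402]
tool_rot: [[0.972, -0.234, 0.002], [-0.234, -0.972, -0.0], [0.002, -0.0, -1.0]]
ft_force: [-0.5, -0.1, -0.8]
grip_width: 0.0401
420 [0.116 0.533 0.838] tilt 33.03042182801966 [5.21583432e-01 1.79490569e-04 7.72275717e-03] [0.65075872 0.16504001 0.10187803]
```

View pics/s27.png

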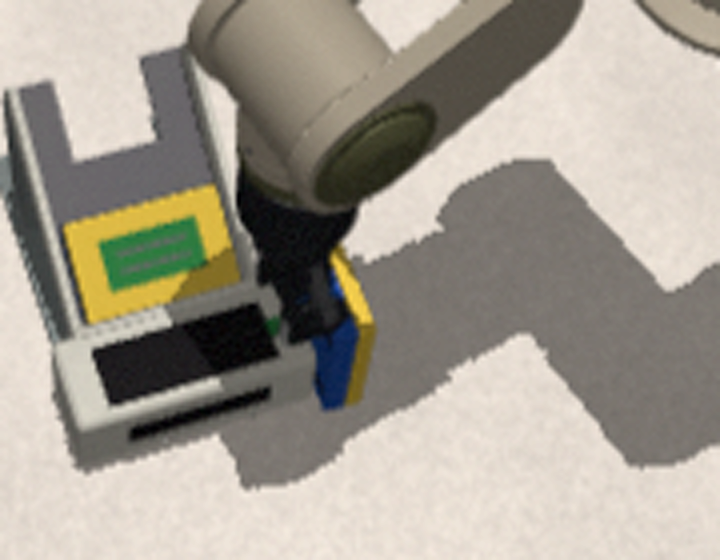

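Run:
```python
from h import *
d=cam("scene");P=cloud(d);hsv=cv2.cvtColor(d["color"],cv2.COLOR_BGR2HSV);H,S,V=[hsv[...,i] for i in range(3)]
ex=np.array([.2284,.9736]);ey=np.array([-.9736,.2284])
for nm,a,b in(("y",18,33),("b",100,130)):
    m=(H>a)&(H<b)&(S>110)&(P[...,0]>.45)&(P[...,0]<.6)&(P[...,1]>.05)&(P[...,1]<.2)
    r=P[...,:2][m]-[.5864,-.046];z=P[...,2][m];k=((r@ey)>.075);r=r[k];z=z[k]
    print(nm,len(z))
    for lo in range(0,130,15):
        j=(z>lo/1000)&(z<=lo/1000+.015)
        if j.sum():print(lo,j.sum(),"lx",np.percentile(r[j]@ex,[5,95]).round(3),"ly",np.percentile(r[j]@ey,[5,50,95]).round(3))
s=env.observe();r=np.array(s["position"])[:2]-[.5864,-.046];print("tcp lx ly",r@ex,r@ey,s["position"])
```

```text
y 170
0 5 lx [0.189 0.191] ly [0.109 0.113 0.115]
15 9 lx [0.189 0.192] ly [0.107 0.11  0.116]
30 6 lx [0.191 0.192] ly [0.107 0.111 0.114]
45 11 lx [0.191 0.193] ly [0.106 0.111 0.115]
60 11 lx [0.19  0.192] ly [0.106 0.11  0.116]
75 11 lx [0.19  0.193] ly [0.107 0.112 0.116]
90 14 lx [0.161 0.193] ly [0.107 0.11  0.117]
105 90 lx [0.131 0.189] ly [0.107 0.113 0.118]
b 202
0 14 lx [0.173 0.191] ly [0.091 0.091 0.102]
15 20 lx [0.169 0.192] ly [0.09  0.092 0.103]
30 24 lx [0.166 0.191] ly [0.091 0.092 0.101]
45 28 lx [0.139 0.191] ly [0.09  0.092 0.1  ]
60 25 lx [0.169 0.192] ly [0.09  0.092 0.102]
75 20 lx [0.173 0.192] ly [0.091 0.092 0.101]
90 15 lx [0.183 0.193] ly [0.091 0.096 0.102]
105 36 lx [0.148 0.191] ly [0.091 0.101 0.105]
120 5 lx [0.172 0.196] ly [0.075 0.078 0.082]
tcp lx ly 0.14272270876443807 0.07066740003746426 [0.55019839 0.10908541 0.04015638]
```

```bash
python3 -m inch '85 0 -14 -2 0; 85 0 -14 -2 0; 85 0 -14 -2 0; 85 -10 -14 -2 0; 85 -22 -14 0 0; 85 -34 -14 4 0; 85 -34 -14 14 0; 85 -34 -14 20 0; 85 -34 -14 20 0; 60 -34 -14 20 0' 40
python3 -m inch '40 0 0 0 0; 40 0 0 0 0; 40 0 0 0 0; 40 0 0 -8 0; 40 0 0 -15 0; 40 0 0 -15 0'
python3 - <<'E'
from h import *
d=cam("scene");ex=np.array([.2284,.9736]);ey=np.array([-.9736,.2284])
c=proj(d,[.50,.13,.1]).astype(int);cv2.imwrite(f"pics/s28.png",cv2.convertScaleAbs(cv2.resize(d["color"][c[1]-70:c[1]+70,c[0]-90:c[0]+90],None,fx=4,fy=4,interpolation=cv2.INTER_CUBIC),alpha=1.6))
go(.38,.155,.02,-103.5)
E
```

```text
time_s: 42.62
position: [0.5206, 0.1305, 0.0201]
tool_rot: [[0.972, -0.234, 0.0], [-0.234, -0.972, -0.0], [0.0, 0.0, -1.0]]
ft_force: [-2.9, -0.4, 36.0]
grip_width: 0.0697
time_s: 43.38
position: [0.5206, 0.1307, 0.0357]
tool_rot: [[0.972, -0.233, 0.001], [-0.233, -0.972, 0.0], [0.001, -0.0, -1.0]]
ft_force: [0.9, 0.0, -1.2]
grip_width: 0.0693
t 43.425 pos [0.5203 0.1307 0.0353] hy -103.5 F [-0.5  0.2 -1.2] w 0.0694 q [  1.  30.  90.   0.  60. 105.] | dx dy dz turn: [-142.1    9.1   15.3] 0.0
```

View pics/s28.png

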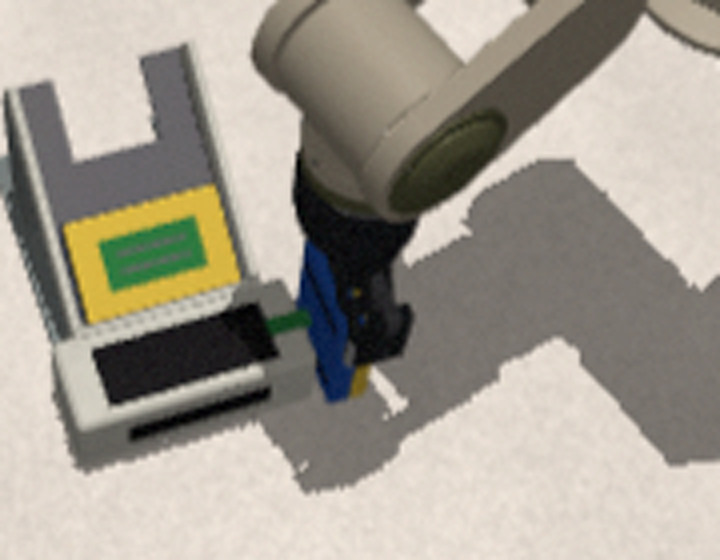

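```bash
python3 -m inch '40 -20 1 -3 0; 40 -55 3 -3 0; 40 -90 6 -3 0; 40 -120 8 0 0; 40 -140 9 5 0; 40 -142 9 12 0; 40 -142 9 15 0; 40 -142 9 15 0; 85 -142 9 15 0; 85 -142 9 15 0'
python3 -m inch '85 0 0 0 0; 85 -15 0 -10 0; 50 -45 0 -30 0; 0 -60 0 -30 0; 0 -60 0 -30 0; 0 -60 0 -25 0; 0 -60 0 -15 0; 0 -60 0 -15 0'
python3 - <<'E'
from h import *
d=cam("scene");ex=np.array([.2284,.9736]);ey=np.array([-.9736,.2284])
c=proj(d,[.42,.15,.08]).astype(int);cv2.imwrite(f"pics/s29.png",cv2.convertScaleAbs(cv2.resize(d["color"][c[1]-70:c[1]+70,c[0]-90:c[0]+90],None,fx=4,fy=4,interpolation=cv2.INTER_CUBIC),alpha=1.6))
E
```

```text
time_s: 44.68
position: [0.3807, 0.1549, 0.0199]
tool_rot: [[0.972, -0.234, 0.0], [-0.234, -0.972, -0.0], [0.0, -0.0, -1.0]]
ft_force: [-0.1, -1.0, 0.3]
grip_width: 0.0847
time_s: 45.68
position: [0.3214, 0.1688, 0.034]
tool_rot: [[0.972, -0.234, -0.002], [-0.234, -0.972, -0.0], [-0.002, 0.001, -1.0]]
ft_force: [0.5, -0.6, -0.9]
grip_width: -0.0002
```

View pics/s29.png

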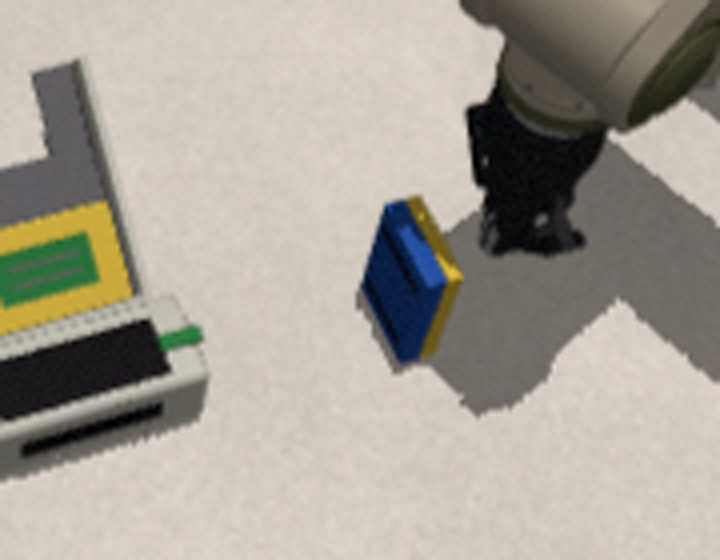

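```bash
python3 -m inch '0 18 0 0 0; 0 30 0 0 0; 0 37 0 0 0; 0 44 0 0 0; 0 51 0 0 0; 0 57 0 0 0; 0 62 0 0 0; 0 66 0 0 0; 0 66 0 0 0; 0 60 0 -10 0'
python3 - <<'E'
from h import *
d=cam("scene")
c=proj(d,[.42,.15,.08]).astype(int);cv2.imwrite(f"pics/s30.png",cv2.convertScaleAbs(cv2.resize(d["color"][c[1]-70:c[1]+70,c[0]-90:c[0]+90],None,fx=4,fy=4,interpolation=cv2.INTER_CUBIC),alpha=1.6))
w,n=plane(d,(.43,.14),rng=((18,33),),zmax=.15)
print(len(w),n.round(3),cv2.minAreaRect((w[:,:2]*1000).astype(np.float32)),w[:,2].mean())
E
```

```text
time_s: 46.98
position: [0.3795, 0.155, 0.045]
tool_rot: [[0.972, -0.234, -0.002], [-0.234, -0.972, -0.0], [-0.001, 0.001, -1.0]]
ft_force: [-0.5, 0.2, 0.6]
grip_width: -0.0002
544 [0.002 0.004 1.   ] ((452.3990783691406, 138.27474975585938), (71.48091125488281, 109.81124877929688), 77.09622955322266) 0.02690343036248032
```

View pics/s30.png

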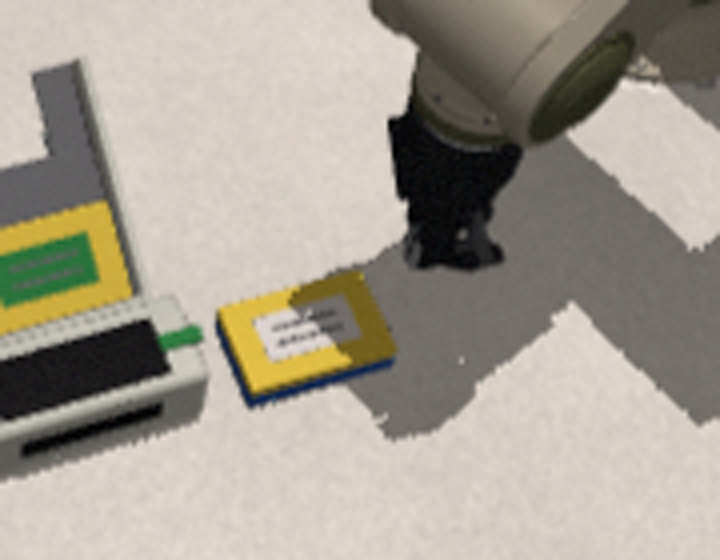

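Run:
```python
from h import *
go(.4530,.1370,-.042,-103.2)
```

```text
t 47.025 pos [0.3791 0.1553 0.0463] hy -103.49 F [ 0.3 -0.2  0.1] w 0.0003 q [  6.  19. 108.   0.  52. 109.] | dx dy dz turn: [76.1  0.6 88.3] -0.29
```

```bash
python3 -m inch '85 20 0 -25 0; 85 50 0.5 -25 -0.3; 85 76 0.6 -20 -0.3; 85 76 0.6 10 -0.3; 85 76 0.6 45 -0.3; 85 76 0.6 72 -0.3; 85 76 0.6 84 -0.3; 85 76 0.6 88 -0.3; 85 76 0.6 88 -0.3; 60 76 0.6 88 -0.3' 50
python3 -m inch '40 0 0 0 0; 40 0 0 0 0; 40 0 0 0 0; 40 0 0 -15 0; 40 0 0 -50 0; 40 0 0 -100 0; 40 0 0 -150 0; 40 0 0 -190 0; 40 0 0 -200 0; 40 0 0 -200 0'
python3 - <<'E'
from h import *
d=cam("scene");c=proj(d,[.45,.13,.15]).astype(int);cv2.imwrite(f"pics/s31.png",cv2.convertScaleAbs(cv2.resize(d["color"][c[1]-70:c[1]+70,c[0]-90:c[0]+90],None,fx=4,fy=4,interpolation=cv2.INTER_CUBIC),alpha=1.6))
p=np.array([.5864,-.046])+np.array([.2284,.9736])*-.001
go(*p,.158,-103.2)
E
```

```text
time_s: 48.28
position: [0.4543, 0.1368, -0.0422]
tool_rot: [[0.974, -0.228, 0.002], [-0.228, -0.974, 0.0], [0.002, -0.0, -1.0]]
ft_force: [-3.2, -2.9, 39.7]
grip_width: 0.0696
time_s: 49.52
position: [0.4536, 0.1367, 0.1568]
tool_rot: [[0.974, -0.228, 0.0], [-0.228, -0.974, 0.0], [0.0, -0.0, -1.0]]
ft_force: [0.4, -0.1, -1.3]
grip_width: 0.0689
t 49.575 pos [0.4532 0.1367 0.156 ] hy -103.2 F [-0.3 -0.5 -2.2] w 0.0692 q [  2.  16.  90.  -0.  74. 106.] | dx dy dz turn: [171.4 148.4  -2.2] -0.0
```

View pics/s31.png

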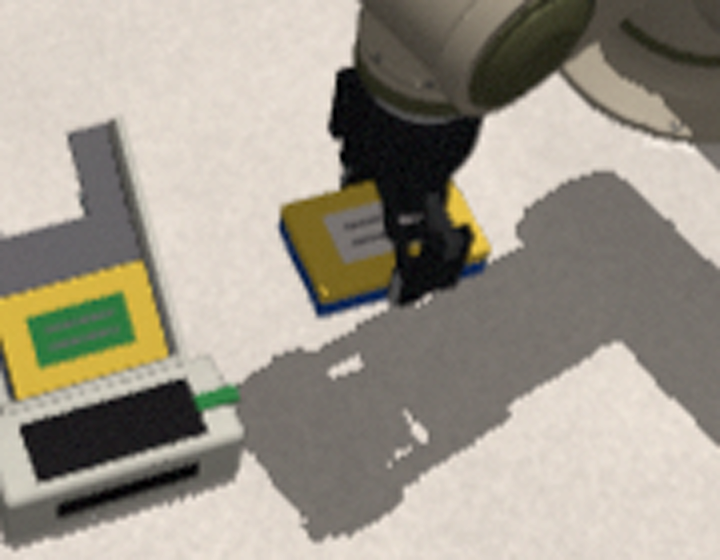

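```bash
python3 -m inch '40 20 17 -2 0; 40 50 43 -2 0; 40 85 74 -2 0; 40 120 104 -2 0; 40 150 130 -2 0; 40 167 145 -2 0; 40 171.4 148.4 -2 0; 40 171.4 148.4 -2 0; 40 171.4 148.4 -2 0'
python3 - <<'E'
from h import *
d=cam("scene");P=cloud(d);hsv=cv2.cvtColor(d["color"],cv2.COLOR_BGR2HSV);H,S,V=[hsv[...,i] for i in range(3)]
m=(H>18)&(H<33)&(S>130)&(P[...,2]>.205)&(P[...,2]<.245)&(P[...,0]>.45)
ex=np.array([.2284,.9736]);ey=np.array([-.9736,.2284])
q=P[m];r=q[:,:2]-[.5864,-.046]
print(len(q),np.percentile(r@ex,[0,1,99,100]).round(4),np.percentile(r@ey,[0,1,99,100]).round(4),np.median(q[:,2]),cv2.minAreaRect((q[:,:2]*1000).astype(np.float32)))
s=env.observe();p=np.array(s["position"])[:2]-[.5864,-.046];print("tcp lx,ly",p@ex,p@ey,s["position"],s["ft_force"])
c=proj(d,[.58,-.04,.15]).astype(int);cv2.imwrite(f"pics/s32.png",cv2.convertScaleAbs(cv2.resize(d["color"][c[1]-70:c[1]+70,c[0]-90:c[0]+90],None,fx=4,fy=4,interpolation=cv2.INTER_CUBIC),alpha=1.6))
E
```

```text
time_s: 50.7
position: [0.5862, -0.0459, 0.1588]
tool_rot: [[0.974, -0.227, -0.001], [-0.227, -0.974, 0.0], [-0.001, -0.0, -1.0]]
ft_force: [0.5, -0.4, -0.2]
grip_width: 0.0691
486 [-0.0353 -0.0332  0.0364  0.0379] [-0.0528 -0.0519  0.0556  0.0565] 0.2273187253056063 ((584.9070434570312, -44.20582580566406), (73.34255981445312, 109.04113006591797), 76.47688293457031)
tcp lx,ly 3.4058694715729985e-06 4.96565733419838e-05 [ 0.58635244 -0.04598534  0.15899392] [-0.02937137 -0.04173282 -0.91373395]
```

View pics/s32.png

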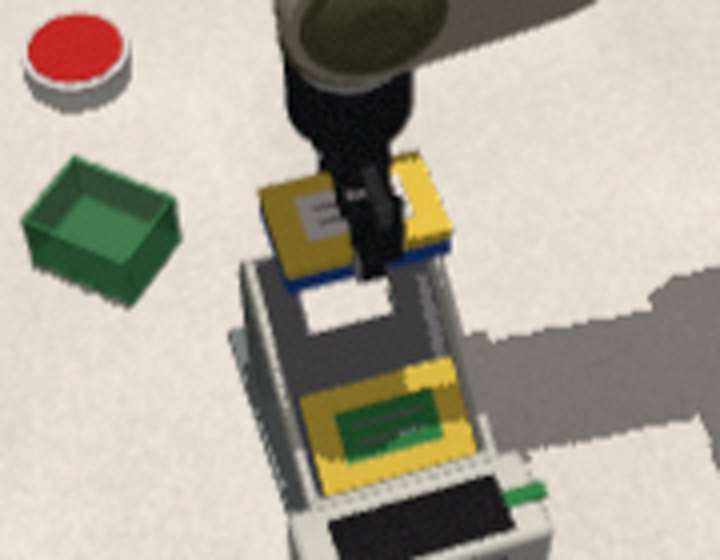

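```bash
python3 -m inch '40 0 0 20 0; 40 0 0 42 0; 40 0 0 60 0; 40 0 0 70 0; 40 0 0 75 0; 40 0 0 76 0; 40 0 0 76 0'
python3 - <<'E'
from h import *
d=cam("scene");c=proj(d,[.58,-.04,.15]).astype(int);cv2.imwrite(f"pics/s33.png",cv2.convertScaleAbs(cv2.resize(d["color"][c[1]-70:c[1]+70,c[0]-90:c[0]+90],None,fx=4,fy=4,interpolation=cv2.INTER_CUBIC),alpha=1.6))
E
```

```text
time_s: 51.62
position: [0.5871, -0.0469, 0.0835]
tool_rot: [[0.974, -0.228, 0.001], [-0.228, -0.974, -0.0], [0.001, 0.0, -1.0]]
ft_force: [0.6, -0.1, -1.7]
grip_width: 0.0688
```

View pics/s33.png

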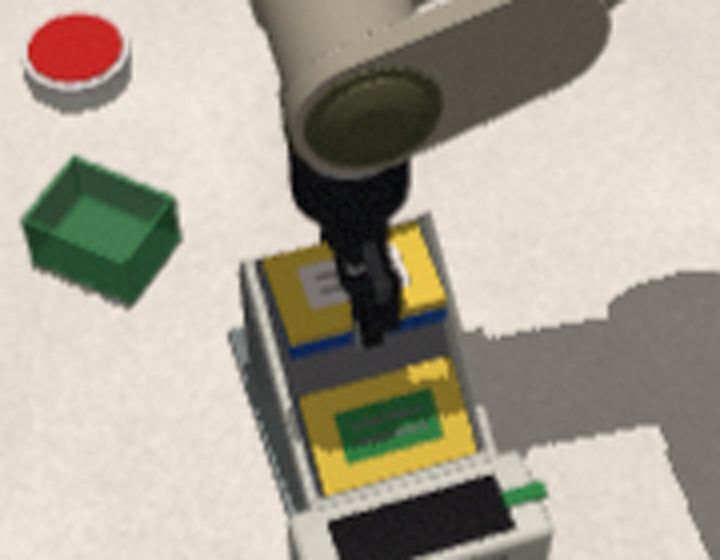

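Case B sits between the chute walls, so I'll release it the same way.

```bash
python3 -m inch '85 0 0 0 0; 85 0 0 0 0; 85 0 0 -5 0; 85 0 0 -30 0; 85 0 0 -60 0; 85 0 0 -100 0; 85 0 0 -140 0; 85 0 0 -150 0'
python3 - <<'E'
from h import *
d=cam("scene");c=proj(d,[.58,-.04,.15]).astype(int);cv2.imwrite(f"pics/s34.png",cv2.convertScaleAbs(cv2.resize(d["color"][c[1]-70:c[1]+70,c[0]-90:c[0]+90],None,fx=4,fy=4,interpolation=cv2.INTER_CUBIC),alpha=1.6))
E
```

```text
time_s: 52.68
position: [0.5876, -0.047, 0.2361]
tool_rot: [[0.974, -0.228, 0.005], [-0.228, -0.974, -0.001], [0.005, 0.0, -1.0]]
ft_force: [0.2, 0.1, -0.4]
grip_width: 0.085
```

View pics/s34.png

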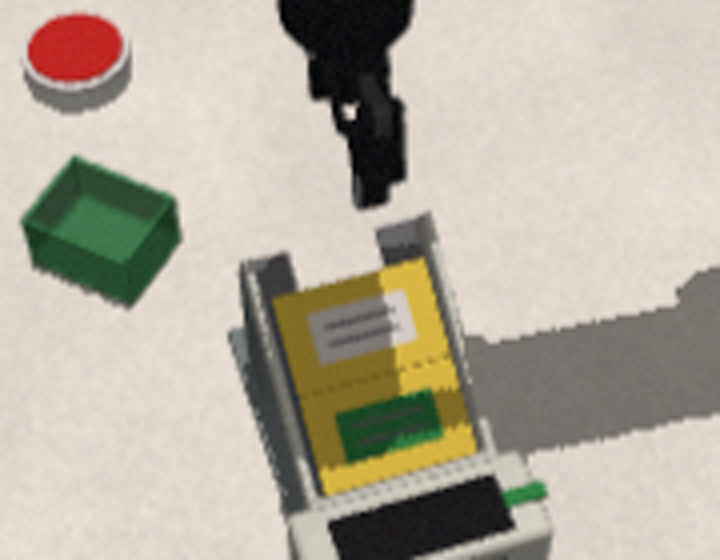

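Both cases are in place with lids up. I'll check their poses and the bystanders, then hand in.

Run:
```python
from h import *
d=cam("scene");P=cloud(d);hsv=cv2.cvtColor(d["color"],cv2.COLOR_BGR2HSV);H,S,V=[hsv[...,i] for i in range(3)]
m=(H>18)&(H<33)&(S>130)&(np.hypot(P[...,0]-.6,P[...,1])<.13)
q=P[m];ex=np.array([.2284,.9736]);ey=np.array([-.9736,.2284]);r=q[:,:2]-[.5864,-.046];lx=r@ex;z=q[:,2]
c,s=np.cos(np.radians(33)),np.sin(np.radians(33))
up=(.09-lx)*c+(z-.04)*s; off=-(.09-lx)*s+(z-.04)*c
print("up-slope extent",np.percentile(up,[1,99]).round(3),"off floor",np.percentile(off,[5,50,95]).round(3),"ly",np.percentile(r@ey,[1,99]).round(3))
d0=dict(np.load("scene0.npz"));P0=cloud(d0)
for nm,PP,dd in(("before",P0,d0),("now",P,d)):
    h=cv2.cvtColor(dd["color"],cv2.COLOR_BGR2HSV);H,S,V=[h[...,i] for i in range(3)]
    for n,mm,cc in(("dish",(H>55)&(H<90)&(S>100),(.68,-.26)),("petri",((H<6)|(H>174))&(S>150),(.62,-.458)),("bottle",(H>4)&(H<15)&(S>120),(.655,.328))):
        k=mm&(np.hypot(PP[...,0]-cc[0],PP[...,1]-cc[1])<.09);print(nm,n,k.sum(),np.median(PP[k],0).round(4))
print(env.observe()["time_s"])
env.close_job()
```

```text
up-slope extent [0.001 0.138] off floor [0.024 0.028 0.032] ly [-0.053  0.056]
before dish 734 [ 0.6849 -0.2658  0.0222]
before petri 294 [ 0.6203 -0.4574  0.0285]
before bottle 374 [0.6555 0.3288 0.09  ]
now dish 688 [ 0.6863 -0.2629  0.0206]
now petri 294 [ 0.6196 -0.457   0.0285]
now bottle 374 [0.6558 0.3283 0.0897]
52.775
the job is handed in; nothing more can be done
```

Both slide cases are in the chute, lying flat with their yellow lids up and long sides across. The green-label case is against the stop and the white-label case is directly behind it. I handed the job in at 52.8 s, with the gripper open and clear above the chute.

**Last checks:**
- **Position:** the two lids together run from 1 to 138 mm up the slope, where 0 to 140 is ideal. Their tops are about 28 mm off the floor, and they sit centred to about 2 mm.
- **Bystanders:** the bottle and petri dishes measure within 1 mm of where they started. The glass dish measures about 3 mm different, most likely because fewer of its pixels counted this time; nothing in the run came near it.

**What went wrong on the way:**
- **Fingertip height:** the real fingertips sit about 35 to 40 mm higher than the reported TCP. Because of this, the white-label case slipped out of my first grips and fell lid down.
- **Flipping that case:** my first attempt at the intake box jammed, with about 40 N at the wrist. Pressing the case back down onto the bench then read about 74 N. That is under the 120 N wrist limit. The raised end of the case was close to the gripper body at that moment, so I can't rule out that the body pressed on it harder than the 40 N limit.
- **Second try:** bracing one end against the box foot and swinging the other end up worked. I then pushed the case over so it landed lid up.

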